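Part a press-fit gearbox housing with a hand wedge

TASK

Take the steel wedge out of the tool rack and use it to prise the loose half of the split housing off its dowels: press the wedge straight down into the notches at the two ends of the seam, alternately and a little at a time, so that neither end ever gets more than 5 mm ahead of the other, until the seam has opened by at least 8 mm at both ends and to within 3 mm evenly. Then hang the wedge back, upright, in the slot it came from. Pry only with the wedge, never with the gripper itself, and leave the other tools and the clutter where they are.

Things in the scene. Friction and masses are not known exactly. Their poses are not given: they have to be found in the camera images.
- housing: Aluminium split housing fixed on a steel base plate (190 x 140 x 12 mm); both halves 168 mm long, 88 across, top at 90. Origin: middle of the closed seam at bench level. x along the seam, y square to it, from the fixed half (y < 0) to the half that comes off, z up. Two notches in the seam at x = +55 and -55 mm, each 40 mm long, open at the top; the seam is shut elsewhere. Dowels tie the halves.
- cover (a joint): How far the middle of the half that comes off has slid along housing +y, m: 0 closed, 0.016 its stop; starts at 0.0015 to 0.003. It stays where left. It is a tight fit: parting it takes 6 to 8 N sideways at an end, more if fast, so about 8 to 18 N down on the wedge at 10 to 20 mm/s.
- cover_swing (a joint): Skew of that half, rad; positive: its +x end is farther open; stops at +-0.08, starts within +-0.012. Opening at end a = cover + 0.055 x this, at end b = cover - 0.055 x this (m). Wedging one end opens that end and the other by up to about a quarter as much.
- slot_a (a point): Fixed point over the notch at housing x = +55 mm, on the closed seam (y = 0), level with the housing's top. The notch: a lead-in 20 mm wide at the top narrows to a neck 12 mm down; below it upright walls, 4 mm apart when closed, reach to the base plate 78 mm below the top. The fixed half's wall is at y = -2 mm.
- slot_b (a point): The same over the equal notch at housing x = -55 mm.
- cover_a (a point): Point on the half that comes off, on slot_a when closed; its offset from slot_a along housing y is the opening at end a. Neck width there = 4 mm + opening. A wedge whose tip is t mm below the neck spreads it to 3 + t/4 mm (up to 1 mm less in practice, as things give), its middle half of that from the fixed half's wall: it drifts 1 mm towards +y per 8 mm of descent.
- cover_b (a point): The same at end b.
- wedge: Steel wedge 136 mm long, 0.26 kg, the tool with the thick rectangular handle. Origin: middle of its tip edge; z along it to the handle, y its thickness, x its width. Blade 24 mm wide, 3 mm thick at the tip, 1 mm more per 4 mm, both faces alike, 18.5 mm from 62 to 76 mm. Collar 46 (x) x 40 (y) from 76 to 86 mm; wooden handle 30 (x) x 24 (y) from 86 to 136 mm. A half turn about z changes nothing.
- rack: Fixed plywood tool rack, 200 (x) x 80 (y) mm, flat top 79 mm high. Origin: centre at bench level, z up. Three slots through its top, each 30 (x) x 24 (y) mm, at x = -62, 0, +62 mm, y = 0. The wedge hangs in one by its collar, tip 3 mm above the bench, axes parallel to the rack's (or half a turn); two other tools hang in the others, and which is where changes.
- punch: Round steel punch with a round wooden handle, 26 mm across; collar 38 mm across; its handle's top stands 49 mm above the rack. Origin: on its axis, 75 mm below the underside of its collar, so 4 mm above the bench. Hangs in the rack; leave it.
- scraper: Flat steel bar 10 mm thick with a thin flat wooden handle 34 x 9 mm; top 48 mm above the rack. Origin: on its axis, 75 mm below the underside of its collar. Hangs in the rack; leave it.
- oil_can: Standing can, 56 mm across, 150 mm tall, between rack and housing. Origin: centre of its underside. Leave it.
- bearing: Steel bearing lying flat beside the housing, 62 mm across, 18 mm high. Origin: centre of its underside. Leave it.
- hammer: Hammer lying beyond the work, 260 mm long, 26 mm high, its head 78 mm wide. Leave it.
- spanner: Spanner lying beyond the work, 200 mm long, under 20 mm high. Leave it.
- jar: Amber glass jar, 70 mm across, 90 mm tall. Leave it.
- mug: White mug, 80 mm across, 90 mm tall. Leave it.
There are look-alikes about, which are no part of the job. What is shaped like the wedge but blue is not meant. Several things look just like the rack: the one meant starts farthest from the robot's base.

How it is judged:
On the way, in this order (a step that is already met when the one before it is completed fails the run):
1. the wedge is drawn out of the rack (height (world z) of wedge above 0.095 m), for 0.1 s.
2. both ends of the seam are open by 5 mm or more (y of each of cover_a, cover_b in the frame of housing above 0.005 m), for 0.1 s.
3. both ends of the seam are open by 8 mm or more (y of each of cover_a, cover_b in the frame of housing above 0.008 m), for 0.1 s.
At the end, for the whole second after the job is handed in: The seam is open by at least 8 mm at both ends (notch centres) and the two differ by no more than 3 mm; the wedge hangs at rest and upright (within 0.1 rad) in the rack, its collar down on the rack's top (tip less than 12 mm above the bench); nothing is held (all of step 3 and value of joint cover_swing between -0.0273 and 0.0273 rad and z of wedge in the frame of rack below 0.012 m and y of wedge in the frame of rack between -0.012 and 0.012 m and x of wedge in the frame of rack between -0.08 and 0.08 m and angle between wedge's own z axis and vertical below 0.1 rad and linear speed of wedge below 0.02 m/s); the robot touches nothing.
It fails at once if one end of the seam got more than 5 mm ahead of the other (value of joint cover_swing above 0.0473 rad or value of joint cover_swing below -0.0473 rad).
It fails at once if the gripper or arm itself pushed the housing's loose half (contact force between any of the fingers, the arm and cover above 3 N).
It fails at once if another tool was moved out of its place in the rack (distance of any of punch, scraper from where it was at the start of the episode above 0.03 m).
It fails at once if a bystander was pushed away or knocked over (distance of any of oil_can, bearing, hammer, spanner, jar, mug from where it was at the start of the episode above 0.03 m or angle between any of oil_can, jar, mug's own z axis and vertical above 0.5 rad).
It also fails if it takes over 64 s, if anything falls off the work surface, if the arm or the gripper's body presses on something with over 40 N, if the wrist force passes 120 N, or if a joint passes its speed limit or range.

ROBOT

A 6-joint arm with a two-finger parallel gripper is mounted at the origin on the work surface. World frame = base frame: x ahead of the robot, y to its left, z up, the work surface at z = 0. Lengths are in m, angles in rad, forces in N, time in s.
With the tool pointing down it reaches from about 0.35 to 0.8 m from the base axis. Payload 7.3 kg.
Tool frame: the origin (TCP) lies midway between the tips of the shut fingers; the grasp point (between the pads) lies 19 mm behind it (manip.hold_point_z is the z of the grasp point in the tool frame, in m); z points along the fingers, y is the direction in which the jaws open and shut (so a half turn about z gives the same grasp; the last joint's range is limited). The gripper opens to 85 mm and grips with 20 to 120 N. Pads are 22 mm wide; open, the fingers measure 114 mm over their backs; the gripper's body (76 mm by 85 mm) begins 54 mm behind the grasp point. The pads swing forward as they close: fully open they stand 13 mm farther back than shut.
Start: joints at [1.197, 0.342, 1.524, -0, 1.275, -0.146], TCP at [0.119, 0.511, 0.231] pointing down, gripper open.
Joint ranges: [-2.53, 2.53], [-0.77, 2.02], [0.04, 2.7], [-1, 4.14], [0.28, 2.66], [-3.11, 3.11]. Speed limits (rad/s): [2.57, 2.57, 3.14, 3.14, 3.14, 3.14].

INTERFACE

Orientations are given as a unit quaternion [x, y, z, w].
In Python, from cell import read_state, optics, manip gives the robot as it stands. The module is installed in compiled form; this text tells all that it offers.
- The arm moves only by the shell command python3 -m crank 'ROWS' [FORCE]. ROWS is JSON, a list of rows, each a list of 3 entries, a list of its own where there are three numbers: the finger opening in m, from 0 to 0.0854, then the shift along the tool's x, y, z in m, then the turn about the tool's z in degrees. In form: [[grip, [x, y, z], roll], ...]. A call has 1 to 8 rows; each row is the pose to reach, as a shift and turn from the pose commanded when the call began, along the tool's axes at that moment; what a row does not reach only later rows make up. A row lasts 1/12 s, in which the tool goes at most 41.7 mm and 7.16 degrees, less where a joint would pass 70% of its speed; a pose out of reach is approached as far as the arm can. A call with a gripper value outside its range is refused whole. The fingers move at their own pace and stop on an object; FORCE is the grip in N (left out, the last holds). Time passes only in rows, so rows that repeat a pose let the fingers close. It gives the time, the measured TCP pose, the force and the opening at its end, in the units of the state.
- read_state(): the state, without advancing time (a new reading comes with each control period).
- optics.grab_frame(name): name is "scene" or "top"; returns (picture, depth): 480x640x3 uint8, blue, green, red; 480x640 float32, m along the optical axis (not along the pixel's ray), 0 where there is no reading.
- optics.calibration(name): a dict with "K" (3x3 intrinsics, pixels), "camera_from_world" (4x4, takes a point from world to camera coordinates). Camera axes: x right, y up, looking along -z (the intrinsics and any distortion apply to the point x, -y, -z); pixel columns grow to the right and rows downward; lengths in m; the calibration is good to about 2 mm. A picture is of the moment at which its call begins. calibration takes no time and is no camera call.
- manip.close_job(): hands the job in, once; it reports no verdict.
The state is a dict: "time_s": time; "joint_positions": joint angles; "qd": joint speeds; "tau": joint torques, N m; "tcp_pos": TCP position; "ee_rot": TCP orientation; "contact_force": force on the tool from outside, world axes, zero at the start; "torque": the same for the moment, N m; "width": finger opening in m.
Only numpy, scipy, OpenCV 4.12 (cv2) and the standard library are available. Lean on these libraries where they do the work, as an engineer would, in place of code of your own. Each camera call takes 0.05 s, during which the arm holds its last target.

## Working session

There is one attempt and no reset: what is moved stays moved. The work goes in short steps, Python scripts to look and compute and a shell command to move; the robot and the scene stay as the last step left them, time stands still between calls to the robot, and variables do not carry over. Pictures are saved under pics/ and viewed, and the job is handed in when it is done.

```bash
mkdir -p pics; python3 - <<'E'
from cell import read_state, optics, manip
import cv2,numpy as np
for n in ("scene","top"):
    p,d=optics.grab_frame(n); cv2.imwrite(f"pics/{n}0.png",p); np.save(f"{n}0.npy",d)
    c=optics.calibration(n); print(n,{k:np.round(np.array(v),4).tolist() if not isinstance(v,str) else v for k,v in c.items()})
print(read_state(), manip.hold_point_z)
E
```

```text
scene {'K': [[450.6839, 0.0, 320.6293], [0.0, 450.6839, 236.3826], [0.0, 0.0, 1.0]], 'camera_from_world': [[0.013, 0.9999, 0.0044, 0.0584], [-0.6803, 0.0056, 0.7329, 0.2497], [0.7328, -0.0126, 0.6803, -1.5372], [0.0, 0.0, 0.0, 1.0]]}
top {'K': [[600.0424, 0.0, 320.4938], [0.0, 600.0424, 244.1785], [0.0, 0.0, 1.0]], 'camera_from_world': [[0.0241, -0.9996, 0.0159, -0.072], [0.9931, 0.0258, 0.1146, -0.5004], [-0.115, 0.0131, 0.9933, -1.7367], [0.0, 0.0, 0.0, 1.0]]}
{'time_s': 0.1, 'joint_positions': array([ 1.19696774e+00,  3.42635952e-01,  1.52491473e+00, -3.23524889e-05,
        1.27541103e+00, -1.46035868e-01]), 'qd': array([ 0.00036943, -0.00208803, -0.00351424, -0.00080171, -0.00022452,
        0.00138788]), 'tau': array([ 7.68182163e-04, -4.34446084e+01, -2.46493042e+01, -2.73684691e-04,
        4.67659251e-03, -2.49557797e-05]), 'tcp_pos': array([0.1184333 , 0.51109854, 0.2307067 ]), 'ee_rot': array([ 1.13645553e-01,  9.93521122e-01, -6.65507040e-04, -1.60980665e-04]), 'contact_force': array([ 0.23835205,  0.92751411, -0.08112098]), 'torque': array([ 0.00511948, -0.01118981, -0.02724555]), 'width': 0.08537966486833645} -0.0187
```

View pics/scene0.png

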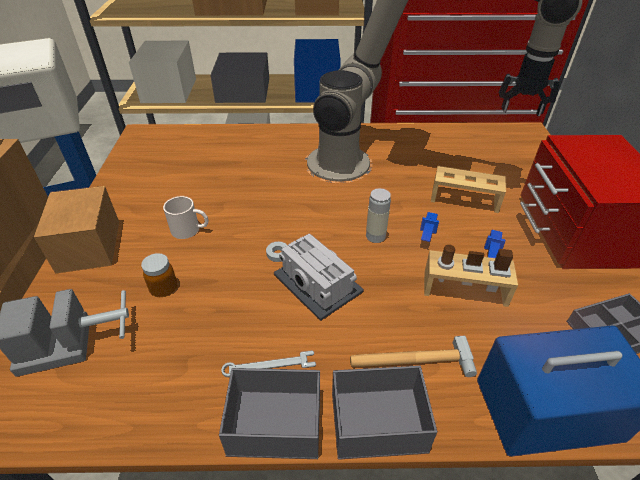

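View pics/top0.png

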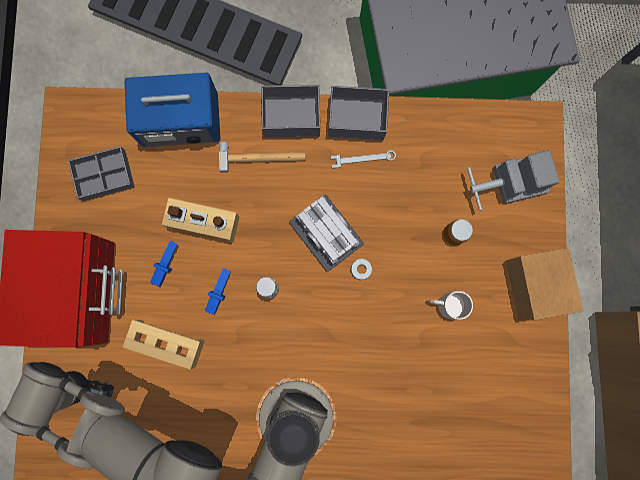

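```bash
cat > h.py <<'E'
from cell import read_state, optics, manip
import cv2,numpy as np
def cloud(n,d):
    c=optics.calibration(n);K=np.array(c["K"]);T=np.array(c["camera_from_world"])
    v,u=np.mgrid[0:480,0:640]
    P=np.stack([(u-K[0,2])/K[0,0]*d,-(v-K[1,2])/K[1,1]*d,-d],-1)
    return (P-T[:3,3])@T[:3,:3]
def proj(n,X):
    c=optics.calibration(n);K=np.array(c["K"]);T=np.array(c["camera_from_world"])
    p=np.atleast_2d(X)@T[:3,:3].T+T[:3,3]
    return np.stack([K[0,0]*p[:,0]/-p[:,2]+K[0,2],K[1,1]*p[:,1]*-1/-p[:,2]+K[1,2]],-1)
def rect(n,img,x0,x1,y0,y1,z,mm=0.5):
    # image rows: x descending, cols: y descending
    xs=np.arange(x1,x0,-mm/1000);ys=np.arange(y1,y0,-mm/1000)
    Y,X=np.meshgrid(ys,xs)
    uv=proj(n,np.stack([X,Y,0*X+z],-1).reshape(-1,3)).reshape(X.shape+(2,)).astype(np.float32)
    return cv2.remap(img,uv[...,0],uv[...,1],cv2.INTER_CUBIC)
E
python3 - <<'E'
from h import *
t=cv2.imread("pics/top0.png");s=cv2.imread("pics/scene0.png")
a=cv2.resize(t[190:250,155:245],None,fx=6,fy=6,interpolation=cv2.INTER_CUBIC)
b=cv2.resize(s[235:305,415:525],None,fx=6,fy=6,interpolation=cv2.INTER_CUBIC)
cv2.imwrite("pics/ra.png",a);cv2.imwrite("pics/rb.png",b)
a=cv2.resize(t[190:285,285:380],None,fx=6,fy=6,interpolation=cv2.INTER_CUBIC)
cv2.imwrite("pics/ha.png",a)
P=cloud("top",np.load("top0.npy"))
for uv in [(176,212),(198,217),(219,222),(325,232),(267,288),(361,268),(162,344),(200,235)]:
    print(uv,P[uv[1],uv[0]].round(4))
E
```

```text
(176, 212) [0.5686 0.3439 0.1382]
(198, 217) [0.5586 0.2854 0.1233]
(219, 222) [0.545  0.2252 0.1304]
(325, 232) [ 0.5309 -0.0708  0.0853]
(267, 288) [0.3644 0.0841 0.1542]
(361, 268) [ 0.4369 -0.1822  0.0022]
(162, 344) [ 0.1995  0.3972 -0.0033]
(200, 235) [ 0.5244  0.3019 -0.0059]
```

View pics/ra.png

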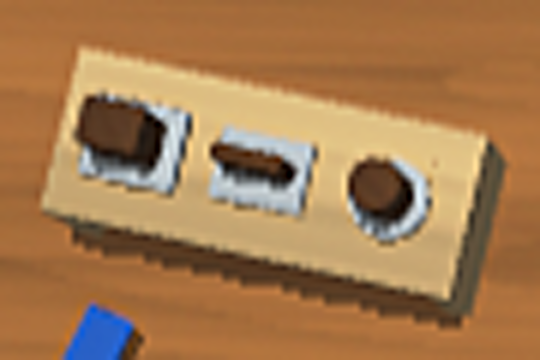

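View pics/rb.png

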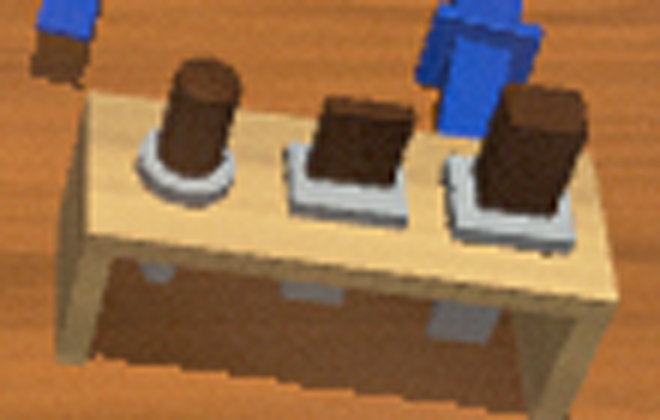

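View pics/ha.png

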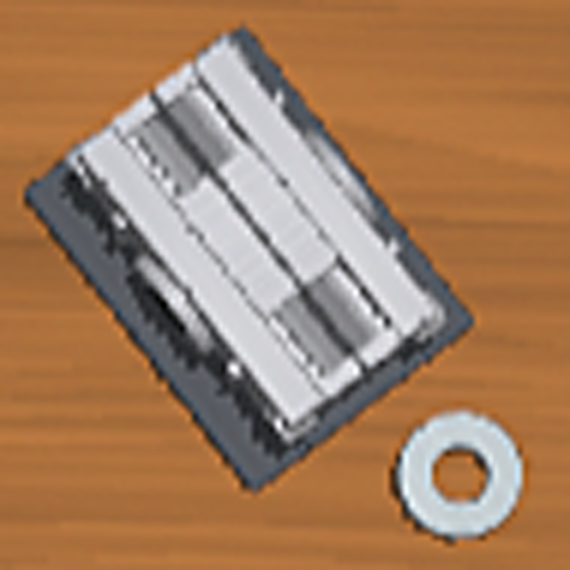

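```bash
python3 - <<'E'
from h import *
t=cv2.imread("pics/top0.png")
for n in("top","scene"):
    T=np.array(optics.calibration(n)["camera_from_world"]);print(n,"cam",(-T[:3,:3].T@T[:3,3]).round(3))
s=cv2.imread("pics/scene0.png")
cx,cy=0.535,-0.07
for z in (0.012,0.09):
  for n,i in(("top",t),("scene",s)):
    r=rect(n,i,cx-.14,cx+.14,cy-.14,cy+.14,z,0.5)
    cv2.imwrite(f"pics/h_{n}_{int(z*1000)}.png",r)
E
```

```text
top cam [ 0.299 -0.036  1.784]
scene cam [ 1.296 -0.079  0.863]
```

View pics/h_top_90.png

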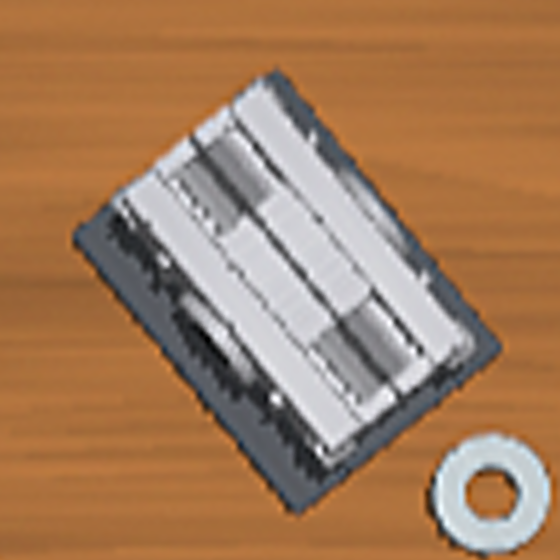

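View pics/h_scene_90.png

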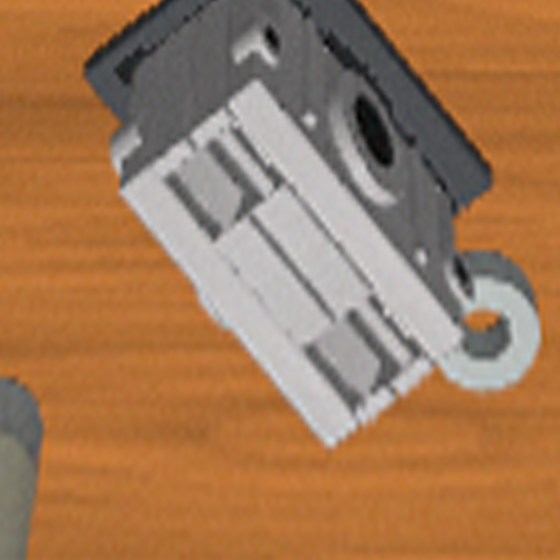

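View pics/h_top_12.png

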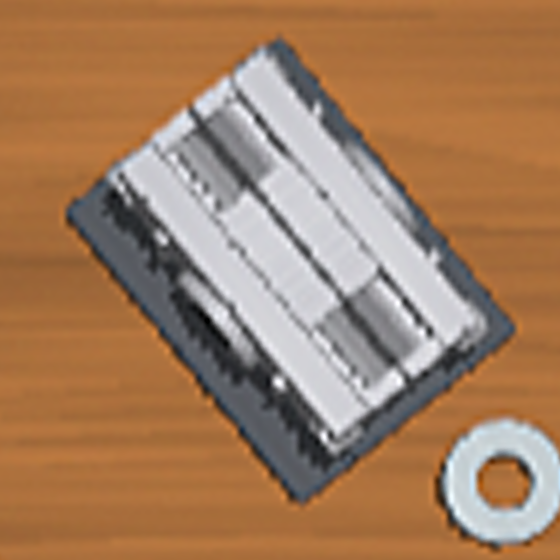

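View pics/h_scene_12.png

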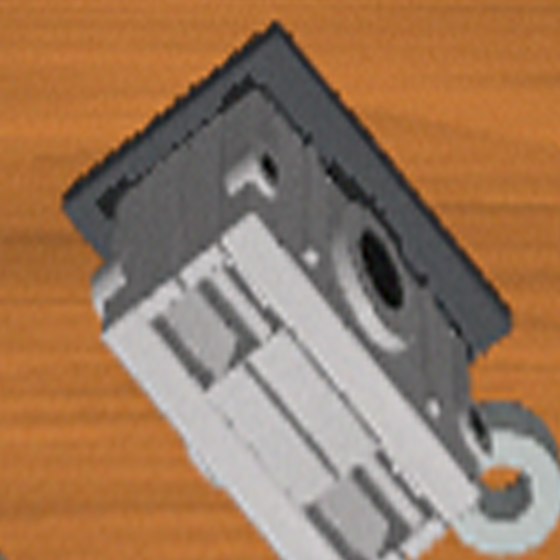

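```bash
cat >> h.py <<'E'
def plate(t):
    cx,cy=0.535,-0.07
    r=rect("top",t,cx-.14,cx+.14,cy-.14,cy+.14,0.012,0.25)
    hsv=cv2.cvtColor(r,cv2.COLOR_BGR2HSV)
    m=(hsv[...,1]<105).astype(np.uint8)*255
    m=cv2.morphologyEx(m,cv2.MORPH_OPEN,np.ones((9,9)))
    n,l,st,ce=cv2.connectedComponentsWithStats(m)
    k=1+np.argmax(st[1:,4]);ys,xs=np.where(l==k)
    X=cx+.14-ys*.00025;Y=cy+.14-xs*.00025
    q=cv2.minAreaRect(np.stack([X*1000,Y*1000],1).astype(np.float32))
    return q
def hview(n,i,o,yaw,z,mm=0.25,ex=.1,ey=.08):
    # cols: along +x housing, rows: +y up
    u,v=np.meshgrid(np.arange(-ex,ex,mm/1000),np.arange(ey,-ey,-mm/1000))
    c,s=np.cos(yaw),np.sin(yaw)
    P=np.stack([o[0]+c*u-s*v,o[1]+s*u+c*v,0*u+z],-1).reshape(-1,3)
    p=proj(n,P).reshape(u.shape+(2,)).astype(np.float32)
    return cv2.remap(i,p[...,0],p[...,1],cv2.INTER_CUBIC)
E
python3 - <<'E'
from h import *
t=cv2.imread("pics/top0.png");s=cv2.imread("pics/scene0.png")
q=plate(t);print(q)
(c,sz,a)=q
yaw=np.radians(a if sz[0]>sz[1] else a+90);print(np.degrees(yaw))
o=np.array(c)/1000
# lower-left direction (x down, y left): +y candidate
for n,i in(("top",t),("scene",s)):
  for z in(.09,.012):
    cv2.imwrite(f"pics/hv_{n}_{int(z*1000)}.png",hview(n,i,o,yaw,z))
np.save("ho.npy",[*o,yaw])
E
```

```text
((540.6318359375, -74.16366577148438), (192.73924255371094, 141.10836791992188), 38.843814849853516)
38.843814849853516
```

View pics/hv_top_90.png

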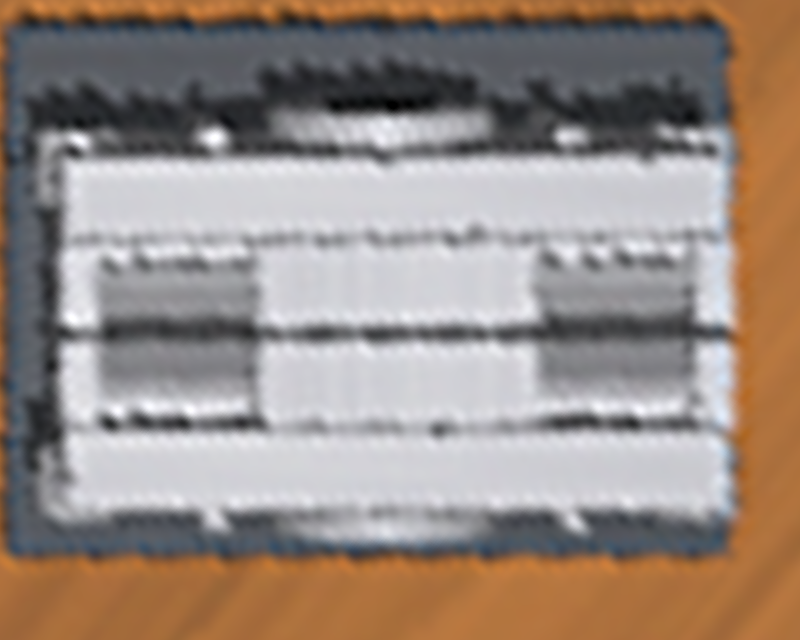

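View pics/hv_scene_90.png

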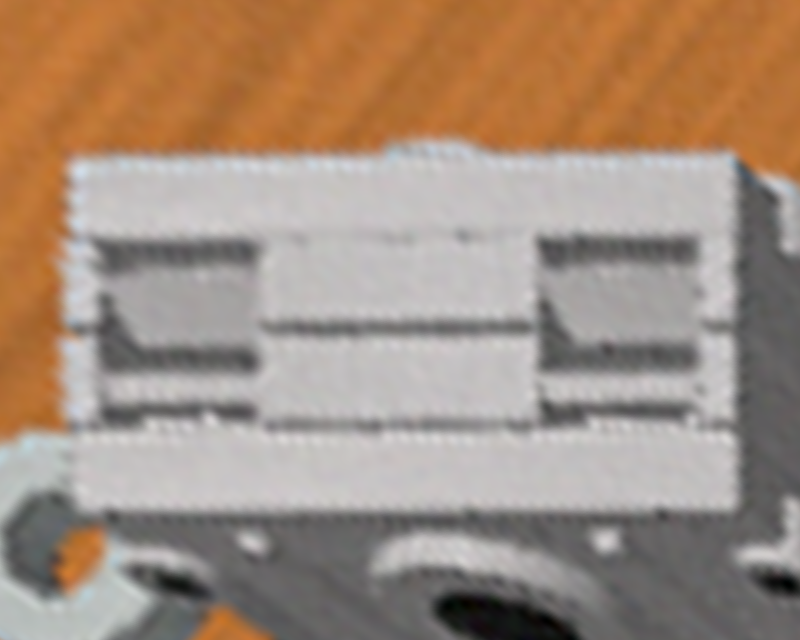

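View pics/hv_top_12.png

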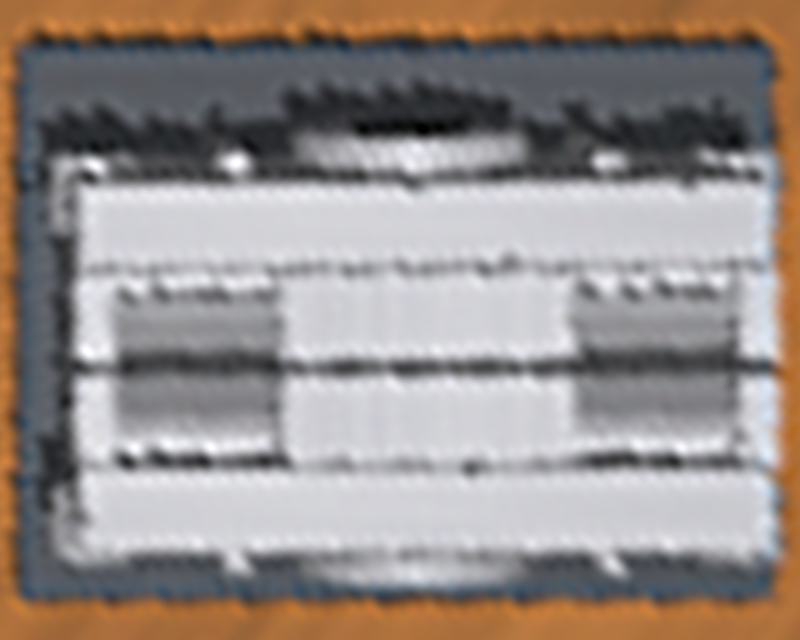

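```bash
python3 - <<'E'
from h import *
ho=np.load("ho.npy");o,yaw=ho[:2],ho[2]
def edge(g,row,w,cols,mode):
    out=[]
    for c in cols:
        p=g[row-w:row+w,c]
        if mode=="dark": 
            q=np.clip(np.median(p)-p,0,None); 
        else: q=np.abs(np.gradient(p))
        q=q**2
        if q.sum()>0: out.append((c,row-w+(q*np.arange(len(q))).sum()/q.sum()))
    out=np.array(out)
    k=np.ones(len(out),bool)
    for _ in range(4):
        f=np.polyfit(out[k,0],out[k,1],1);r=out[:,1]-np.polyval(f,out[:,0]);k=abs(r)<2*r[k].std()+.1
    return np.polyval(f,400)*.25, -f[0], r[k].std()*.25
for n in("top","scene"):
    i=cv2.imread(f"pics/{n}0.png")
    g=cv2.GaussianBlur(cv2.cvtColor(hview(n,i,o,yaw,.09),cv2.COLOR_BGR2GRAY).astype(float),(0,0),2)
    C=range(90,715)
    print(n)
    for nm,row,w,m,C in [("upper outer",157,14,"g",range(90,710)),("up groove",238,8,"dark",list(range(270,530))),("seam",330,12,"dark",range(265,535)),("low groove",428,8,"dark",range(265,535)),("low outer",512,14,"g",range(90,710))]:
        y,sl,r=edge(g,row,w,C,m); print(nm,"y=%.2f slope=%.4f res=%.2f"%(80-y,sl,r))
    g=cv2.GaussianBlur(hview(n,i,o,yaw,.012)[...,2].astype(float)-hview(n,i,o,yaw,.012)[...,0],(0,0),2)
    if n=="top":
      for nm,row in(("plate up",40),("plate lo",597)):
        y,sl,r=edge(g,row,16,range(60,740),"g"); print(nm,"y=%.2f slope=%.4f res=%.2f"%(80-y,sl,r))
E
```

```text
top
upper outer y=41.08 slope=0.0069 res=0.15
up groove y=20.39 slope=0.0066 res=0.36
seam y=-3.35 slope=0.0040 res=0.12
low groove y=-27.01 slope=-0.0015 res=0.21
low outer y=-47.45 slope=-0.0006 res=0.24
plate up y=70.43 slope=-0.0004 res=0.23
plate lo y=-69.97 slope=0.0003 res=0.27
scene
upper outer y=41.21 slope=0.0062 res=0.20
up groove y=21.15 slope=0.0148 res=0.48
seam y=-1.96 slope=0.0054 res=0.12
low groove y=-26.12 slope=0.0006 res=0.09
low outer y=-47.71 slope=0.0012 res=0.21
```

```bash
python3 - <<'E'
from h import *
t=cv2.imread("pics/top0.png");s=cv2.imread("pics/scene0.png")
c0=np.array([0.555,0.285]);yaw=np.radians(78.3)
for n,i in(("top",t),("scene",s)):
    cv2.imwrite(f"pics/rk_{n}.png",hview(n,i,c0,yaw,.079,.25,.1+.02,.06))
    cv2.imwrite(f"pics/rk139_{n}.png",hview(n,i,c0,yaw,.139,.25,.1+.02,.06))
    b=np.vstack([cv2.resize(cv2.imread(f"pics/rk_{n}.png"),(600,300)),cv2.resize(cv2.imread(f"pics/rk139_{n}.png"),(600,300))])
    cv2.imwrite(f"pics/rkb_{n}.png",b)
    # wooden handle/rack stats
P=cloud("top",np.load("top0.npy"))
k=(abs(P[...,2]-.139)<.012)&(abs(P[...,0]-.57)<.03)&(abs(P[...,1]-.345)<.03)
print(k.sum(),P[k].mean(0),P[k].max(0),P[k].min(0))
P=cloud("scene",np.load("scene0.npy"))
k=(abs(P[...,2]-.139)<.005)&(abs(P[...,0]-.57)<.03)&(abs(P[...,1]-.345)<.03)
print(k.sum(),P[k].mean(0),P[k].max(0),P[k].min(0))
E
```

```text
98 [0.57199829 0.35210394 0.13688317] [0.58608754 0.36886602 0.14670772] [0.55847678 0.33677275 0.12759142]
120 [0.57725594 0.35252326 0.13996592] [0.58880656 0.36902349 0.14307463] [0.56234468 0.33608929 0.13408431]
```

View pics/rkb_top.png

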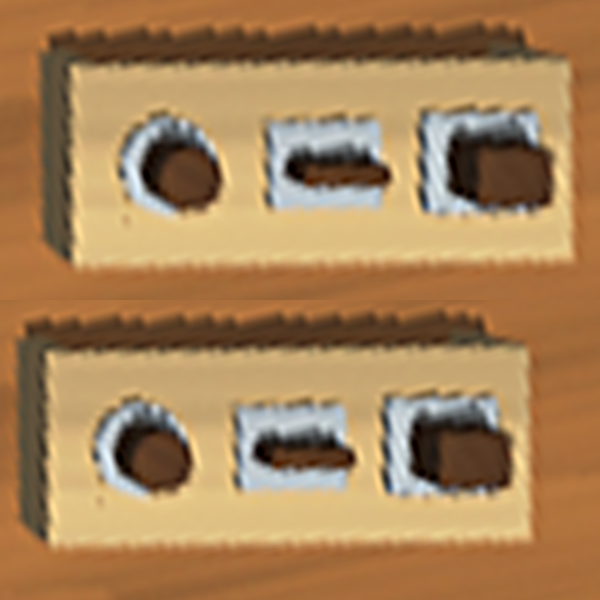

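View pics/rkb_scene.png

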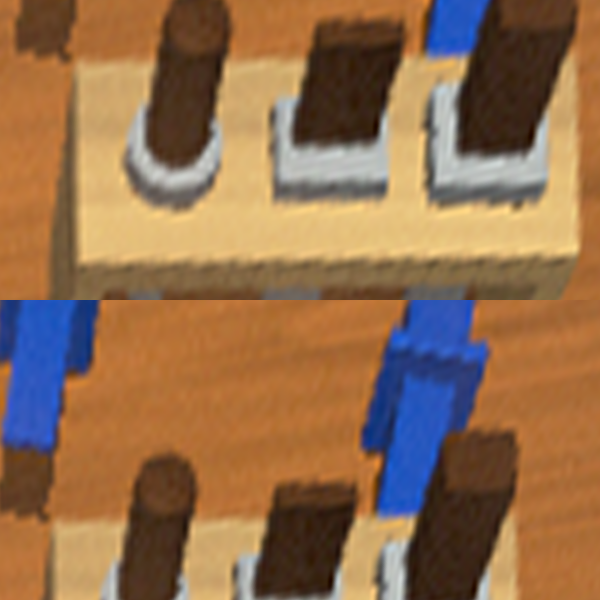

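```bash
cat >> h.py <<'E'
from scipy.spatial.transform import Rotation as R
def plan(target,ang):
    st=read_state();M=R.from_quat(st["ee_rot"]).as_matrix()
    d=M.T@(np.array(target)-st["tcp_pos"])
    a=np.degrees(np.arctan2(M[1,0],M[0,0]))
    print("t",st["time_s"],"tcp",st["tcp_pos"].round(4),"ang",a.round(2),"tilt",np.degrees(np.arccos(-M[2,2])).round(2),"w",round(st["width"],4),"F",st["contact_force"].round(1))
    print("shift mm",(d*1000).round(1),"roll",round((a-ang+180)%360-180,2))
E
python3 - <<'E'
from h import *
P=cloud("top",np.load("top0.npy"))
for x in np.arange(.1,.75,.1):
  print(round(x,1),[ (lambda k: round(float(np.nanmax(P[k][:,2])),3) if k.any() else None)((abs(P[...,0]-x)<.05)&(abs(P[...,1]-y)<.05)) for y in np.arange(.2,.75,.1)])
plan([.574,.353,.231],78.8)
E
```

```text
0.1 [0.755, 0.699, 0.656, 0.594, 0.586, 0.015]
0.2 [0.013, 0.091, 0.575, 0.595, 0.23, 0.228]
0.3 [0.048, 0.044, 0.087, 0.215, 0.23, 0.231]
0.4 [0.044, 0.043, 0.047, 0.216, 0.23, 0.231]
0.5 [0.143, 0.091, 0.087, 0.213, 0.229, 0.231]
0.6 [0.136, 0.147, 0.145, 0.048, 0.055, 0.05]
0.7 [0.037, 0.021, 0.012, 0.051, 0.052, 0.053]
t 0.1 tcp [0.1184 0.5111 0.2307] ang 166.95 tilt 0.08 w 0.0854 F [ 0.2  0.9 -0.1]
shift mm [-4.795e+02 -5.110e+01 -3.000e-01] roll 88.15
```

```bash
python3 -m crank '[[0.085,[-0.02,-0.01,-0.003],4],[0.085,[-0.055,-0.03,-0.01],11],[0.085,[-0.09,-0.047,-0.015],18],[0.085,[-0.125,-0.065,-0.02],25],[0.085,[-0.16,-0.083,-0.025],32],[0.085,[-0.195,-0.101,-0.03],39],[0.085,[-0.225,-0.117,-0.03],46],[0.085,[-0.247,-0.128,-0.03],53]]' 30
python3 - <<'E'
from h import *
plan([.574,.353,.231],78.8)
E
```

```text
time_s: 0.77
tcp_pos: [0.3321, 0.3289, 0.2614]
ee_rot: [0.548, 0.836, 0.0, 0.0]
contact_force: [-0.4, 0.8, -0.0]
width: 0.0849
t 0.7667 tcp [0.3321 0.3289 0.2614] ang 113.51 tilt 0.03 w 0.0849 F [-0.4  0.8 -0. ]
shift mm [-74.4 231.5  30.5] roll 34.71
```

```bash
python3 -m crank '[[0.085,[-0.008,0.025,0.0],5],[0.085,[-0.02,0.06,0.005],11],[0.085,[-0.03,0.097,0.01],18],[0.085,[-0.042,0.133,0.02],25],[0.085,[-0.053,0.168,0.03],31],[0.085,[-0.065,0.202,0.04],34.7],[0.085,[-0.072,0.225,0.06],34.7],[0.085,[-0.0744,0.2315,0.09],34.7]]'
python3 - <<'E'
from h import *
plan([.574,.353,.1],78.8)
for n in("top","scene"):
    p,d=optics.grab_frame(n);cv2.imwrite(f"pics/g_{n}.png",p)
t=cv2.imread("pics/g_top.png");s=cv2.imread("pics/g_scene.png")
cv2.imwrite("pics/g.png",np.hstack([cv2.resize(t[170:260,130:250],(400,300)),cv2.resize(s[200:320,400:560],(400,300))]))
E
```

```text
time_s: 1.43
tcp_pos: [0.5766, 0.3569, 0.1715]
ee_rot: [0.771, 0.637, 0.003, 0.001]
contact_force: [-0.8, 0.6, 0.2]
width: 0.0851
t 1.4333 tcp [0.5766 0.3569 0.1715] ang 79.12 tilt 0.32 w 0.0851 F [-0.8  0.6  0.2]
shift mm [-4.5 -2.2 71.5] roll 0.32
```

View pics/g.png

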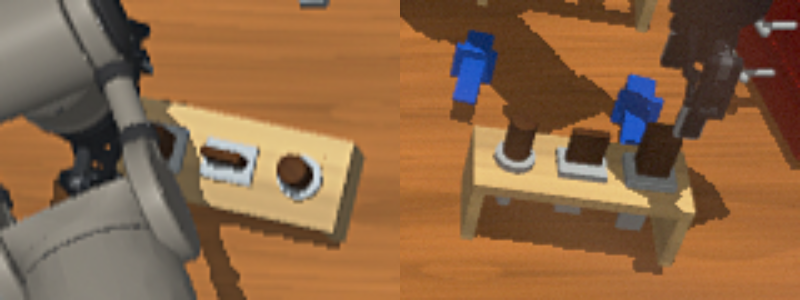

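```bash
python3 - <<'E'
from h import *
st=read_state();M=R.from_quat(st["ee_rot"]).as_matrix();p=st["tcp_pos"]
print(st["time_s"],p,M[:,1])
pts=[p,p+.042*M[:,1]-.013*M[:,2],p-.042*M[:,1]-.013*M[:,2],[.574,.353,.139]]
uv=proj("scene",np.array(pts));print(uv.round(0))
s=cv2.imread("pics/g_scene.png")
for a in uv: cv2.circle(s,(int(a[0]),int(a[1])),2,(0,255,0),-1)
cv2.imwrite("pics/g2.png",cv2.resize(s[150:320,400:600],(800,680))[:600])
plan([.574,.353,.1],78.8)
E
```

```text
1.5333 [0.57059365 0.35511673 0.1645062 ] [ 0.98211751 -0.18804119 -0.00925749]
[[508. 243.]
 [513. 253.]
 [508. 227.]
 [505. 253.]]
t 1.5333 tcp [0.5706 0.3551 0.1645] ang 79.16 tilt 0.66 w 0.0848 F [-0.7 -0.7 -1.7]
shift mm [-1.   4.3 64.5] roll 0.36
```

View pics/g2.png

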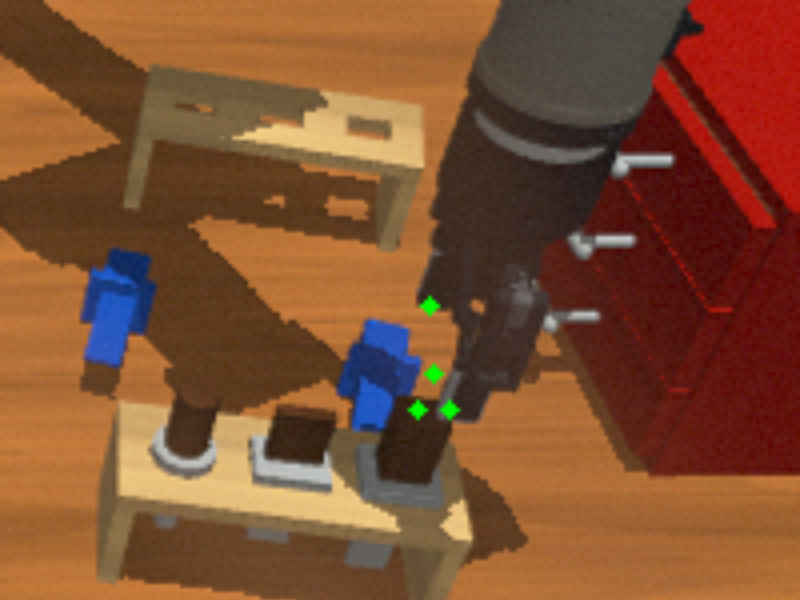

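```bash
python3 -m crank '[[0.085,[0,0,0.0],0],[0.085,[0,0,0],0]]'
python3 - <<'E'
from h import *
plan([.574,.353,.099],78.8)
E
```

```text
time_s: 1.7
tcp_pos: [0.5717, 0.3574, 0.173]
ee_rot: [0.77, 0.638, 0.001, 0.0]
contact_force: [-0.3, -0.5, 0.4]
width: 0.0855
t 1.7 tcp [0.5717 0.3574 0.173 ] ang 79.28 tilt 0.08 w 0.0855 F [-0.3 -0.5  0.4]
shift mm [-4.  3. 74.] roll 0.48
```

```bash
python3 -m crank '[[0.085,[-0.003,0.002,0.015],0.4],[0.085,[-0.003,0.002,0.035],0.4],[0.085,[-0.003,0.002,0.055],0.4],[0.085,[-0.003,0.002,0.068],0.4],[0.085,[-0.003,0.002,0.073],0.4],[0.085,[-0.003,0.002,0.073],0.4]]'
python3 - <<'E'
from h import *
plan([.574,.353,.099],78.8)
p,d=optics.grab_frame("scene");cv2.imwrite(f"pics/g3.png",cv2.resize(p[180:320,420:580],(800,700))[100:])
plan([.574,.353,.099],78.8)
E
```

```text
time_s: 2.2
tcp_pos: [0.573, 0.354, 0.0993]
ee_rot: [0.772, 0.635, 0.0, 0.0]
contact_force: [1.5, -0.1, -0.6]
width: 0.0851
t 2.2 tcp [0.573  0.354  0.0993] ang 78.89 tilt 0.03 w 0.0851 F [ 1.5 -0.1 -0.6]
shift mm [-0.8  1.2  0.3] roll 0.09
t 2.25 tcp [0.5736 0.3542 0.1002] ang 78.88 tilt 0.13 w 0.0848 F [ 0.2  0.7 -0.7]
shift mm [-1.1  0.6  1.2] roll 0.08
```

View pics/g3.png

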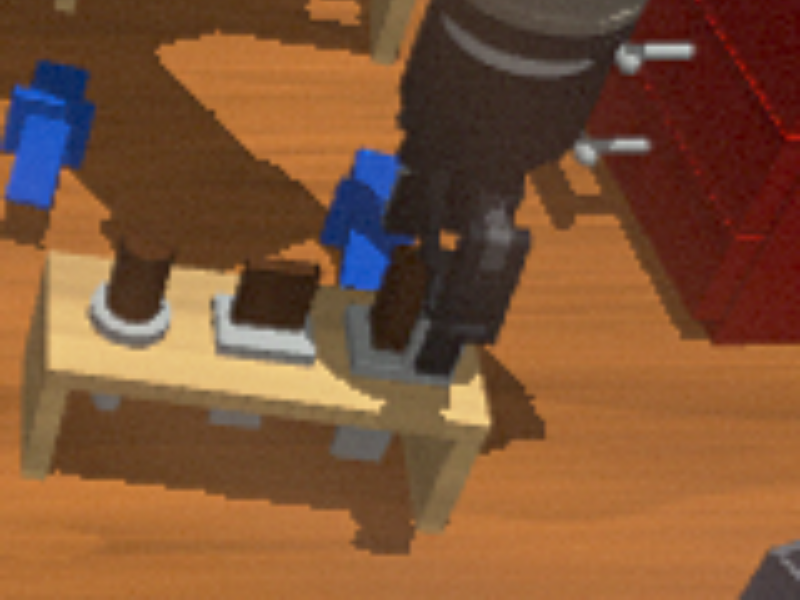

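```bash
python3 - <<'E'
from h import *
p,d=optics.grab_frame("scene")
st=read_state();M=R.from_quat(st["ee_rot"]).as_matrix();q=st["tcp_pos"]
im=cv2.resize(p[180:320,420:580],(800,700))
def dot(X,c):
    a=(proj("scene",np.array(X))[0]-[420,180]+.5)*5
    cv2.circle(im,(int(a[0]),int(a[1])),3,c,-1)
for sx in(-.011,.011):
  for yy in(.0427,.057): dot(q+yy*M[:,1]+sx*M[:,0]-.013*M[:,2],(0,255,0))
# wedge model at guess
yaw=np.radians(78.8);ex=np.array([np.cos(yaw),np.sin(yaw),0]);ey=np.array([-ex[1],ex[0],0]);w=np.array([.574,.353,0])
for sx in(-1,1):
  for sy in(-1,1):
    dot(w+ex*.023*sx+ey*.02*sy+[0,0,.089],(255,0,255))
    dot(w+ex*.015*sx+ey*.012*sy+[0,0,.139],(255,255,0))
cv2.imwrite("pics/g4.png",im[200:600,200:600].repeat(2,0).repeat(2,1)[:600])
P=cloud("scene",d)
for z0,z1 in((.105,.13),(.13,.16)):
  k=(P[...,2]>z0)&(P[...,2]<z1)&(abs(P[...,0]-.6)<.08)&(abs(P[...,1]-.35)<.06)
  print(P[k].min(0).round(3),P[k].max(0).round(3))
E
```

```text
[0.524 0.291 0.105] [0.629 0.369 0.13 ]
[0.521 0.295 0.13 ] [0.631 0.365 0.159]
```

View pics/g4.png

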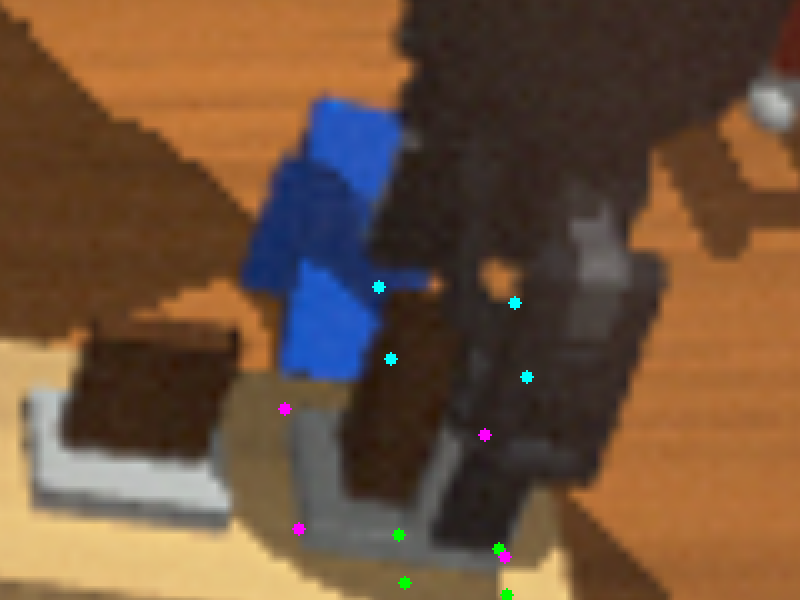

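```bash
python3 - <<'E'
from h import *
p,d=optics.grab_frame("scene")
P=cloud("scene",d)
st=read_state();M=R.from_quat(st["ee_rot"]).as_matrix();q=st["tcp_pos"];print(q)
L=(P-q)@M
for z in np.arange(-.07,-.0,.01):
  k=(abs(L[...,2]-z)<.005)&(L[...,1]>.03)&(L[...,1]<.08)&(abs(L[...,0])<.03)
  if k.sum()>3: print(round(z,3),k.sum(),"x",np.percentile(L[k][:,0],[2,50,98]).round(4),"y",np.percentile(L[k][:,1],[2,50,98]).round(4))
E
```

```text
[0.57415769 0.35430166 0.10065755]
-0.07 99 x [-0.0137 -0.0016  0.011 ] y [0.0362 0.0666 0.0736]
-0.06 26 x [-0.0125 -0.0098  0.0103] y [0.038  0.0621 0.0725]
-0.05 7 x [-0.0111 -0.0094  0.0044] y [0.0436 0.0495 0.0568]
-0.04 36 x [-0.0106 -0.0024  0.0076] y [0.0433 0.0534 0.0568]
-0.03 37 x [-0.0108 -0.0035  0.0102] y [0.0434 0.0531 0.0559]
-0.02 18 x [-0.0108 -0.0065  0.0099] y [0.0442 0.0481 0.0531]
```

```bash
python3 -m crank '[[0.02,[0,0,0],0],[0.02,[0,0,0],0],[0.02,[0,0,0],0],[0.02,[0,0,0],0],[0.02,[0,0,0],0],[0.02,[0,0,0],0],[0.02,[0,0,0],0],[0.02,[0,0,0],0]]' 90
python3 - <<'E'
from h import *
plan([.574,.353,.099],78.8)
E
```

```text
time_s: 3.02
tcp_pos: [0.5737, 0.3537, 0.0987]
ee_rot: [0.772, 0.635, 0.0, 0.0]
contact_force: [0.9, -0.3, 3.9]
width: 0.0227
t 3.0167 tcp [0.5737 0.3537 0.0987] ang 78.84 tilt 0.05 w 0.0227 F [ 0.9 -0.3  3.9]
shift mm [-0.7  0.4 -0.3] roll 0.04
```

```bash
python3 -m crank '[[0.02,[0,0,-0.01],0],[0.02,[0,0,-0.03],0],[0.02,[0,0,-0.05],0],[0.02,[0,0,-0.07],0],[0.02,[0,0,-0.09],0],[0.02,[0,0,-0.11],0],[0.02,[0,0,-0.12],0],[0.02,[0,0,-0.12],0]]'
python3 - <<'E'
from h import *
plan([.4993,-.1111,.220],38.84)
p,d=optics.grab_frame("scene");cv2.imwrite("pics/l1.png",cv2.resize(p[130:320,400:620],None,fx=3.5,fy=3))
plan([.4993,-.1111,.220],38.84)
E
```

```text
time_s: 3.68
tcp_pos: [0.5742, 0.3541, 0.2211]
ee_rot: [0.772, 0.635, 0.002, 0.0]
contact_force: [-0.2, 0.6, -1.4]
width: 0.023
t 3.6833 tcp [0.5742 0.3541 0.2211] ang 78.85 tilt 0.25 w 0.023 F [-0.2  0.6 -1.4]
shift mm [-4.709e+02  1.650e+01 -1.000e-01] roll 40.01
t 3.7333 tcp [0.5736 0.3538 0.2191] ang 78.85 tilt 0.09 w 0.023 F [-0.4  0.6 -2.2]
shift mm [-470.5   17.    -1.4] roll 40.01
```

View pics/l1.png

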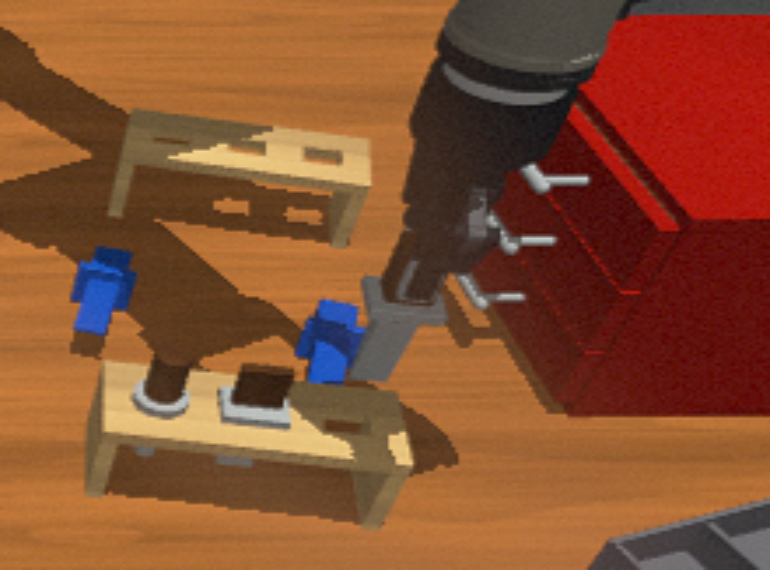

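```bash
python3 -m crank '[[0.02,[0,0,-0.015],0],[0.02,[0,0,-0.035],0],[0.02,[-0.02,0,-0.045],4],[0.02,[-0.055,0,-0.045],10],[0.02,[-0.092,0.002,-0.045],16],[0.02,[-0.13,0.004,-0.045],22],[0.02,[-0.168,0.005,-0.045],28],[0.02,[-0.2,0.007,-0.045],34]]'
python3 - <<'E'
from h import *
plan([.4993,-.1111,.220],38.84)
E
```

```text
time_s: 4.4
tcp_pos: [0.5399, 0.1538, 0.2613]
ee_rot: [0.925, 0.379, -0.002, -0.0]
contact_force: [1.4, 0.0, -1.6]
width: 0.0229
t 4.4 tcp [0.5399 0.1538 0.2613] ang 44.54 tilt 0.23 w 0.0229 F [ 1.4  0.  -1.6]
shift mm [-214.6  160.4   41.7] roll 5.7
```

```bash
python3 -m crank '[[0.02,[-0.03,0.022,0],2],[0.02,[-0.06,0.045,0],4],[0.02,[-0.09,0.067,0],5],[0.02,[-0.12,0.09,0],5],[0.02,[-0.15,0.112,0],5],[0.02,[-0.18,0.135,0.01],5],[0.02,[-0.2,0.15,0.03],5],[0.02,[-0.21,0.157,0.04],5]]'
python3 -m crank '[[0.02,[0,0,0],0],[0.02,[0,0,0],0]]'
python3 - <<'E'
from h import *
plan([.4993,-.1111,.190],38.84)
p,d=optics.grab_frame("scene");cv2.imwrite("pics/h1.png",cv2.resize(p[130:330,230:430],(800,800))[150:750])
plan([.4993,-.1111,.190],38.84)
E
```

```text
time_s: 5.07
tcp_pos: [0.5014, -0.1059, 0.2201]
ee_rot: [0.941, 0.339, -0.002, -0.001]
contact_force: [0.5, 0.4, -3.3]
width: 0.0229
time_s: 5.23
tcp_pos: [0.5027, -0.103, 0.2219]
ee_rot: [0.94, 0.34, -0.001, -0.001]
contact_force: [-0.1, 0.3, -2.1]
width: 0.0233
t 5.2333 tcp [ 0.5027 -0.103   0.2219] ang 39.77 tilt 0.21 w 0.0233 F [-0.1  0.3 -2.1]
shift mm [-7.8  4.2 31.9] roll 0.93
t 5.2833 tcp [ 0.5034 -0.1024  0.2229] ang 39.85 tilt 0.1 w 0.023 F [-0.1  0.3 -2.3]
shift mm [-8.7  4.1 32.9] roll 1.01
```

View pics/h1.png

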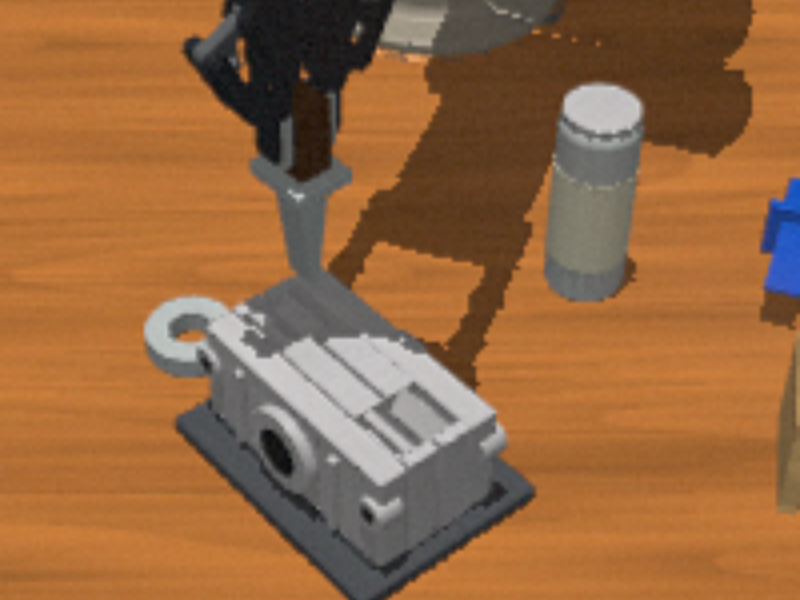

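```bash
python3 -m crank '[[0.02,[-0.004,0.002,0.01],1],[0.02,[-0.0087,0.004,0.02],1],[0.02,[-0.0087,0.004,0.027],1],[0.02,[-0.0087,0.004,0.027],1],[0.02,[-0.0087,0.004,0.027],1],[0.02,[-0.0087,0.004,0.027],1]]'
python3 - <<'E'
from h import *
plan([.4993,-.1111,.190],38.84)
p,d=optics.grab_frame("scene");
st=read_state();M=R.from_quat(st["ee_rot"]).as_matrix();q=st["tcp_pos"]
im=cv2.resize(p[180:300,250:370],(720,720),interpolation=cv2.INTER_CUBIC)
def dot(X,c):
    a=(proj("scene",np.array(X))[0]-[250,180]+.5)*6
    cv2.circle(im,(int(a[0]),int(a[1])),3,c,-1)
for s in(-.012,.012): dot(q+M[:,2]*.0965+s*M[:,0],(0,255,0))
O=np.array([.5427,-.0774,.09]);ex=np.array([.7788,.6273,0]);ey=np.array([-.6273,.7788,0])
for xx in(-75,-35,35,75):
  for yy in (-10,10): dot(O+ex*xx/1000+ey*yy/1000,(255,0,255))
cv2.imwrite("pics/h2.png",im[:600])
plan([.4993,-.1111,.190],38.84)
E
```

```text
time_s: 5.78
tcp_pos: [0.4999, -0.1113, 0.197]
ee_rot: [0.943, 0.333, 0.001, 0.0]
contact_force: [0.1, 0.0, -2.8]
width: 0.0232
t 5.7833 tcp [ 0.4999 -0.1113  0.197 ] ang 38.91 tilt 0.07 w 0.0232 F [ 0.1  0.  -2.8]
shift mm [-0.4 -0.6  7. ] roll 0.07
t 5.8333 tcp [ 0.4999 -0.1115  0.197 ] ang 38.9 tilt 0.08 w 0.0227 F [-0.6  0.4 -2.1]
shift mm [-0.2 -0.7  7. ] roll 0.06
```

View pics/h2.png

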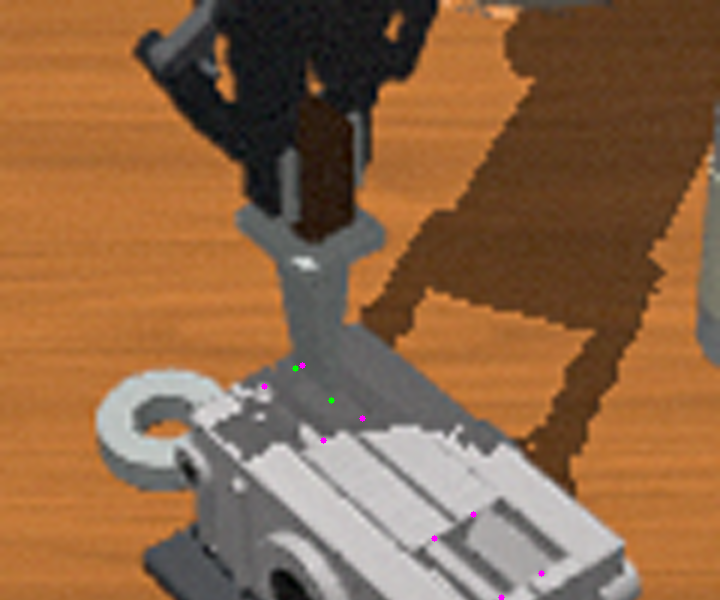

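```bash
python3 - <<'E'
from h import *
O=np.array([.5427,-.0774,0]);ex=np.array([.7788,.6273,0]);ey=np.array([-.6273,.7788,0])
for n in("top","scene"):
    P=cloud(n,np.load(f"{n}0.npy"))-O
    X=P@ex;Y=P@ey;Z=P[...,2]
    for nm,x0 in(("b",-.055),("mid",0),("a",.055)):
        out=[]
        for y in range(-48,52,4):
            k=(abs(X-x0)<.014)&(abs(Y-y/1000)<.002)
            out.append((y,round(float(np.median(Z[k]))*1000) if k.any() else None))
        print(n,nm,out)
E
```

```text
top b [(-48, 77), (-44, 85), (-40, 91), (-36, 90), (-32, 89), (-28, 90), (-24, 84), (-20, 82), (-16, 84), (-12, 88), (-8, 85), (-4, 73), (0, 55), (4, 77), (8, 85), (12, 88), (16, 86), (20, 77), (24, 88), (28, 90), (32, 90), (36, 90), (40, 90), (44, 84), (48, 19)]
top mid [(-48, 81), (-44, 86), (-40, 88), (-36, 87), (-32, 92), (-28, 89), (-24, 87), (-20, 90), (-16, 90), (-12, 88), (-8, 88), (-4, 88), (0, 82), (4, 89), (8, 89), (12, 90), (16, 90), (20, 89), (24, 87), (28, 88), (32, 89), (36, 93), (40, 88), (44, 90), (48, 79)]
top a [(-48, 78), (-44, 88), (-40, 88), (-36, 91), (-32, 90), (-28, 92), (-24, 87), (-20, 75), (-16, 85), (-12, 87), (-8, 85), (-4, 72), (0, 55), (4, 79), (8, 84), (12, 89), (16, 88), (20, 78), (24, 84), (28, 87), (32, 88), (36, 90), (40, 91), (44, 86), (48, 53)]
scene b [(-48, 43), (-44, 59), (-40, 91), (-36, 91), (-32, 91), (-28, 92), (-24, 91), (-20, 82), (-16, 86), (-12, 90), (-8, 89), (-4, 80), (0, 77), (4, 78), (8, 86), (12, 90), (16, 89), (20, 90), (24, 86), (28, 91), (32, 91), (36, 91), (40, 91), (44, 91), (48, None)]
scene mid [(-48, 78), (-44, 86), (-40, 91), (-36, 91), (-32, 92), (-28, 91), (-24, 90), (-20, 91), (-16, 91), (-12, 91), (-8, 91), (-4, 91), (0, 90), (4, 91), (8, 91), (12, 91), (16, 92), (20, 91), (24, 91), (28, 91), (32, 91), (36, 92), (40, 92), (44, 91), (48, 85)]
scene a [(-48, 41), (-44, 56), (-40, 91), (-36, 91), (-32, 91), (-28, 90), (-24, 91), (-20, 88), (-16, 88), (-12, 88), (-8, 88), (-4, 81), (0, 79), (4, 79), (8, 85), (12, 89), (16, 90), (20, None), (24, 85), (28, 91), (32, 92), (36, 90), (40, 92), (44, 91), (48, None)]
```

```bash
python3 -m crank '[[0.02,[0,-0.0005,0.004],0],[0.02,[0,-0.0005,0.01],0],[0.02,[0,-0.0005,0.016],0],[0.02,[0,-0.0005,0.022],0],[0.02,[0,-0.0005,0.025],0],[0.02,[0,-0.0005,0.027],0],[0.02,[0,-0.0005,0.028],0]]'
cat >> h.py <<'E'
O=np.array([.5427,-.0774,0]);ex=np.array([.7788,.6273,0]);ey=np.array([-.6273,.7788,0])
def rep():
    st=read_state();q=st["tcp_pos"];f=st["contact_force"];M=R.from_quat(st["ee_rot"]).as_matrix()
    d=q-O;tip=q[2]-.0965
    print("t %.2f hx %.1f hy %.1f tip %.1f t_below_neck %.1f spread %.1f | Fx %.1f Fy %.1f Fz %.1f | tilt %.2f w %.1f"%(st["time_s"],d@ex*1e3,d@ey*1e3,tip*1e3,78-tip*1e3,3+(78-tip*1e3)/4-4,f@ex,f@ey,f[2],np.degrees(np.arccos(-M[2,2])),st["width"]*1e3), "T",st["torque"].round(2))
E
python3 -c "
from h import *
rep()"
```

```text
time_s: 6.42
tcp_pos: [0.4991, -0.1118, 0.168]
ee_rot: [0.943, 0.333, 0.0, 0.0]
contact_force: [0.3, -0.6, -1.0]
width: 0.0235
t 6.42 hx -55.5 hy 0.6 tip 71.5 t_below_neck 6.5 spread 0.6 | Fx -0.2 Fy -0.7 Fz -1.0 | tilt 0.00 w 23.5 T [-0.24 -0.13 -0.  ]
```

```bash
python3 -m crank '[[0.02,[0,0,0.0015],0],[0.02,[0,0,0.003],0],[0.02,[0,0,0.0045],0],[0.02,[0,0,0.006],0],[0.02,[0,0,0.0075],0],[0.02,[0,0,0.009],0]]'
python3 -c "
from h import *
rep()"
```

```text
time_s: 6.92
tcp_pos: [0.4997, -0.112, 0.1599]
ee_rot: [0.943, 0.333, 0.001, 0.001]
contact_force: [1.0, -1.9, 7.5]
width: 0.023
t 6.92 hx -55.2 hy -0.0 tip 63.4 t_below_neck 14.6 spread 2.7 | Fx -0.4 Fy -2.1 Fz 7.5 | tilt 0.13 w 23.0 T [-0.45 -0.17 -0.  ]
```

```bash
python3 -m crank '[[0.02,[0,-0.0002,0.0015],0],[0.02,[0,-0.0004,0.003],0],[0.02,[0,-0.0006,0.0045],0],[0.02,[0,-0.0008,0.006],0],[0.02,[0,-0.001,0.0075],0],[0.02,[0,-0.0011,0.009],0]]'
python3 -c "
from h import *
rep()"
```

```text
time_s: 7.42
tcp_pos: [0.4994, -0.1111, 0.1519]
ee_rot: [0.943, 0.333, 0.001, 0.001]
contact_force: [0.1, -0.7, 9.9]
width: 0.0229
t 7.42 hx -54.8 hy 0.9 tip 55.4 t_below_neck 22.6 spread 4.7 | Fx -0.3 Fy -0.6 Fz 9.9 | tilt 0.21 w 22.9 T [-0.26 -0.14  0.  ]
```

```bash
python3 -m crank '[[0.02,[0,0,-0.012],0],[0.02,[0,0,-0.03],0],[0.02,[0,0,-0.046],0],[0.02,[0.02,0,-0.05],0],[0.02,[0.05,0,-0.05],0],[0.02,[0.08,0,-0.05],0],[0.02,[0.1,0,-0.048],0],[0.02,[0.11,0,-0.046],0]]'
python3 -m crank '[[0.02,[0,0,0],0],[0.02,[0,0,0],0]]'
cat >> h.py <<'E'
def edge(g,row,w,cols,mode):
    out=[]
    for c in cols:
        p=g[row-w:row+w,c]
        q=np.clip(np.median(p)-p,0,None) if mode=="dark" else np.abs(np.gradient(p))
        q=q**2
        if q.sum()>0: out.append((c,row-w+(q*np.arange(len(q))).sum()/q.sum()))
    out=np.array(out);k=np.ones(len(out),bool)
    for _ in range(4):
        f=np.polyfit(out[k,0],out[k,1],1);r=out[:,1]-np.polyval(f,out[:,0]);k=abs(r)<2*r[k].std()+.1
    return f,r[k].std()*.25
E
python3 - <<'E'
from h import *
rep()
ho=np.load("ho.npy")
for n in("scene","top"):
    p,d=optics.grab_frame(n);cv2.imwrite(f"pics/m1_{n}.png",p)
    cv2.imwrite(f"pics/m1h_{n}.png",hview(n,p,ho[:2],ho[2],.09))
rep()
E
```

```text
time_s: 8.08
tcp_pos: [0.5847, -0.0395, 0.1953]
ee_rot: [0.943, 0.333, -0.0, -0.001]
contact_force: [0.1, -0.4, -2.3]
width: 0.023
time_s: 8.25
tcp_pos: [0.583, -0.0415, 0.1952]
ee_rot: [0.943, 0.333, -0.001, -0.001]
contact_force: [-0.4, -0.2, -2.4]
width: 0.0228
t 8.25 hx 53.9 hy 2.7 tip 98.7 t_below_neck -20.7 spread -6.2 | Fx -0.4 Fy 0.1 Fz -2.4 | tilt 0.18 w 22.8 T [-0.01  0.03  0.03]
t 8.35 hx 53.3 hy 2.1 tip 99.5 t_below_neck -21.5 spread -6.4 | Fx 0.0 Fy 0.4 Fz -2.4 | tilt 0.10 w 22.6 T [-0.01  0.02  0.03]
```

View pics/m1h_scene.png

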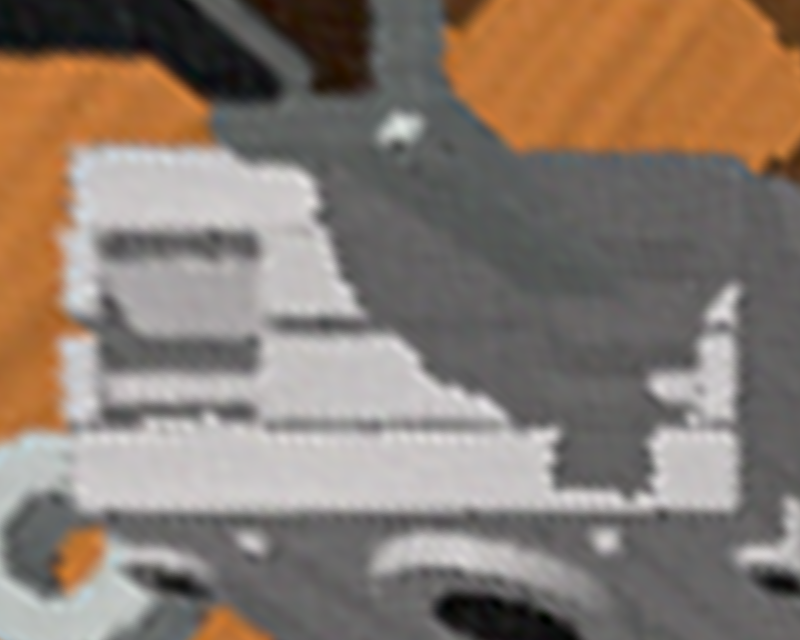

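View pics/m1h_top.png

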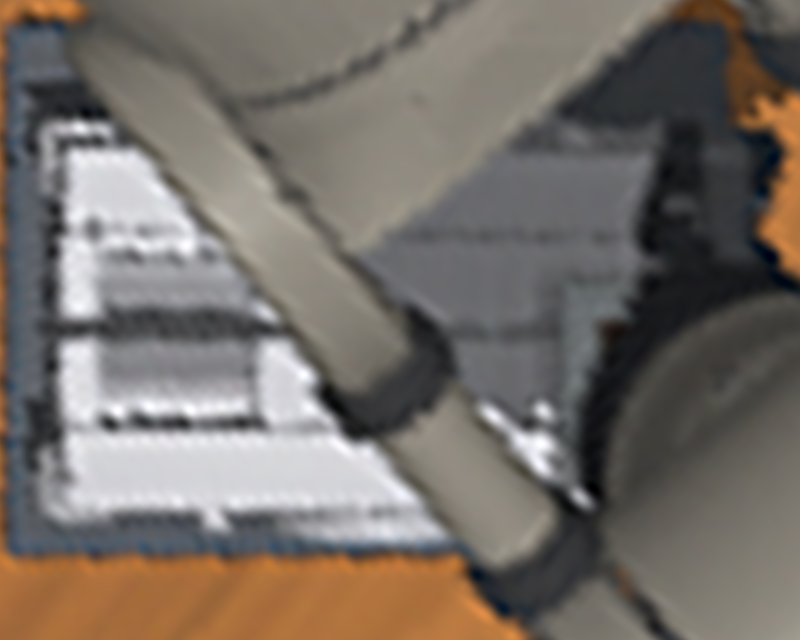

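```bash
python3 -m crank '[[0.02,[0.001,0.001,0.006],0],[0.02,[0.001,0.001,0.013],0],[0.02,[0.001,0.001,0.02],0],[0.02,[0.001,0.001,0.026],0],[0.02,[0.001,0.001,0.03],0],[0.02,[0.001,0.001,0.032],0],[0.02,[0.001,0.001,0.0335],0],[0.02,[0.001,0.001,0.035],0]]'
python3 -c "
from h import *
rep()"
python3 -m crank '[[0.02,[0,-0.0002,0.0015],0],[0.02,[0,-0.0004,0.003],0],[0.02,[0,-0.0006,0.0045],0],[0.02,[0,-0.0008,0.006],0],[0.02,[0,-0.001,0.0075],0],[0.02,[0,-0.0011,0.009],0]]'
python3 -c "
from h import *
rep()"
```

```text
time_s: 9.02
tcp_pos: [0.5858, -0.0421, 0.1615]
ee_rot: [0.943, 0.333, 0.0, 0.0]
contact_force: [1.1, -1.5, -1.6]
width: 0.0229
t 9.02 hx 55.7 hy 0.5 tip 65.0 t_below_neck 13.0 spread 2.3 | Fx -0.0 Fy -1.9 Fz -1.6 | tilt 0.06 w 22.9 T [-0.3  -0.22 -0.05]
time_s: 9.52
tcp_pos: [0.5859, -0.0414, 0.1539]
ee_rot: [0.943, 0.333, 0.002, 0.001]
contact_force: [1.8, -2.4, 7.8]
width: 0.0231
t 9.52 hx 56.2 hy 0.9 tip 57.4 t_below_neck 20.6 spread 4.1 | Fx -0.1 Fy -3.0 Fz 7.8 | tilt 0.23 w 23.1 T [-0.56 -0.31  0.03]
```

```bash
python3 -m crank '[[0.02,[0,-0.0001,0.0015],0],[0.02,[0,-0.0002,0.003],0],[0.02,[0,-0.0004,0.0045],0],[0.02,[0,-0.0006,0.006],0],[0.02,[0,-0.0008,0.0075],0],[0.02,[0,-0.001,0.009],0]]'
python3 -c "
from h import *
rep()"
```

```text
time_s: 10.02
tcp_pos: [0.5855, -0.0404, 0.1453]
ee_rot: [0.943, 0.333, 0.002, 0.001]
contact_force: [1.2, -1.6, 9.2]
width: 0.0229
t 10.02 hx 56.6 hy 1.9 tip 48.8 t_below_neck 29.2 spread 6.3 | Fx -0.1 Fy -2.0 Fz 9.2 | tilt 0.28 w 22.9 T [-0.44 -0.33  0.03]
```

```bash
python3 -m crank '[[0.02,[0,0,-0.012],0],[0.02,[0,0,-0.032],0],[0.02,[0,0.0005,-0.05],0],[0.02,[-0.02,0.001,-0.055],0],[0.02,[-0.05,0.001,-0.055],0],[0.02,[-0.08,0.001,-0.054],0],[0.02,[-0.1,0.001,-0.053],0],[0.02,[-0.111,0.001,-0.052],0]]'
python3 -m crank '[[0.02,[0,0,0],0],[0.02,[0,0,0],0]]'
python3 -c "
from h import *
rep()"
```

```text
time_s: 10.68
tcp_pos: [0.4959, -0.111, 0.1948]
ee_rot: [0.943, 0.332, -0.001, -0.001]
contact_force: [0.6, 0.5, -2.5]
width: 0.0233
time_s: 10.85
tcp_pos: [0.4984, -0.1104, 0.1953]
ee_rot: [0.943, 0.332, 0.0, -0.0]
contact_force: [1.3, 0.7, -2.9]
width: 0.0232
t 10.85 hx -55.2 hy 2.1 tip 98.8 t_below_neck -20.8 spread -6.2 | Fx 1.5 Fy -0.3 Fz -2.9 | tilt 0.06 w 23.2 T [-0.03  0.01  0.04]
```

```bash
python3 -m crank '[[0.02,[0,0.0005,0.007],0],[0.02,[0,0.0005,0.015],0],[0.02,[0,0.0005,0.023],0],[0.02,[0,0.0005,0.03],0],[0.02,[0,0.0005,0.035],0],[0.02,[0,0.0005,0.038],0],[0.02,[0,0.0005,0.04],0],[0.02,[0,0.0005,0.0415],0]]'
python3 -c "
from h import *
rep()"
python3 -m crank '[[0.02,[0,0,0.0015],0],[0.02,[0,-0.0002,0.003],0],[0.02,[0,-0.0004,0.0045],0],[0.02,[0,-0.0006,0.006],0],[0.02,[0,-0.0008,0.0075],0],[0.02,[0,-0.001,0.009],0]]'
python3 -c "
from h import *
rep()"
```

```text
time_s: 11.52
tcp_pos: [0.499, -0.1113, 0.1538]
ee_rot: [0.943, 0.333, 0.0, 0.0]
contact_force: [1.4, -2.4, -0.6]
width: 0.0233
t 11.52 hx -55.3 hy 1.0 tip 57.3 t_below_neck 20.7 spread 4.2 | Fx -0.4 Fy -2.7 Fz -0.6 | tilt 0.06 w 23.3 T [-0.4  -0.27 -0.01]
time_s: 12.02
tcp_pos: [0.499, -0.1106, 0.1465]
ee_rot: [0.943, 0.333, 0.001, 0.001]
contact_force: [-0.7, -1.3, 9.8]
width: 0.0229
t 12.02 hx -54.9 hy 1.6 tip 50.0 t_below_neck 28.0 spread 6.0 | Fx -1.3 Fy -0.6 Fz 9.8 | tilt 0.21 w 22.9 T [-0.19 -0.01  0.12]
```

Seam about 5.5–6 mm at both ends; continuing b to about 8.2.

```bash
python3 -m crank '[[0.02,[0,-0.0001,0.0015],0],[0.02,[0,-0.0003,0.003],0],[0.02,[0,-0.0005,0.0045],0],[0.02,[0,-0.0007,0.006],0],[0.02,[0,-0.0009,0.0075],0],[0.02,[0,-0.0011,0.009],0]]'
python3 -c "
from h import *
rep()"
python3 -m crank '[[0.02,[0,0,-0.012],0],[0.02,[0,0,-0.032],0],[0.02,[0,0.0005,-0.052],0],[0.02,[0.02,0.0005,-0.065],0],[0.02,[0.05,0.0005,-0.065],0],[0.02,[0.08,0.0005,-0.064],0],[0.02,[0.1,0.0005,-0.063],0],[0.02,[0.11,0.0005,-0.06],0]]'
python3 -m crank '[[0.02,[0,0,0],0],[0.02,[0,0,0],0]]'
python3 - <<'E'
from h import *
rep()
ho=np.load("ho.npy")
p,d=optics.grab_frame("scene");cv2.imwrite("pics/m2h.png",hview("scene",p,ho[:2],ho[2],.09))
E
```

```text
time_s: 12.52
tcp_pos: [0.4984, -0.1097, 0.1377]
ee_rot: [0.943, 0.332, 0.002, 0.001]
contact_force: [-0.6, 0.2, 11.6]
width: 0.0232
t 12.52 hx -54.8 hy 2.6 tip 41.2 t_below_neck 36.8 spread 8.2 | Fx -0.4 Fy 0.6 Fz 11.6 | tilt 0.23 w 23.2 T [-0.09 -0.08 -0.07]
time_s: 13.18
tcp_pos: [0.5843, -0.0388, 0.1955]
ee_rot: [0.943, 0.333, 0.0, -0.001]
contact_force: [-0.4, -1.5, -2.0]
width: 0.0229
time_s: 13.35
tcp_pos: [0.5823, -0.0407, 0.1948]
ee_rot: [0.943, 0.333, -0.001, -0.001]
contact_force: [-0.8, 0.6, -2.3]
width: 0.023
t 13.35 hx 53.9 hy 3.8 tip 98.3 t_below_neck -20.3 spread -6.1 | Fx -0.3 Fy 1.0 Fz -2.3 | tilt 0.16 w 23.0 T [ 0.02  0.06 -0.05]
```

View pics/m2h.png

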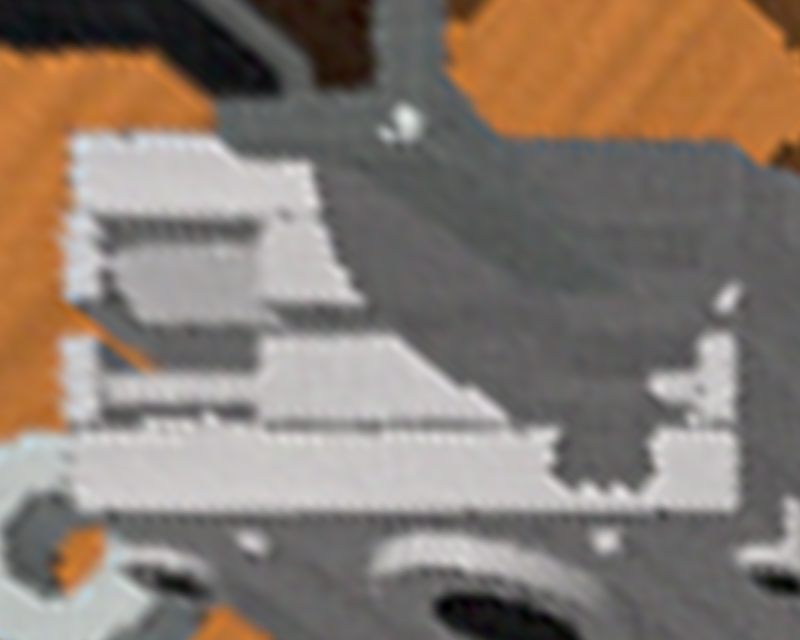

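```bash
python3 -m crank '[[0.02,[0.001,0.0015,0.008],0],[0.02,[0.001,0.0015,0.017],0],[0.02,[0.001,0.0015,0.026],0],[0.02,[0.001,0.0015,0.034],0],[0.02,[0.001,0.0015,0.04],0],[0.02,[0.001,0.0015,0.044],0],[0.02,[0.001,0.0015,0.046],0],[0.02,[0.001,0.0015,0.0475],0]]'
python3 -c "
from h import *
rep()"
python3 -m crank '[[0.02,[0,0,0.0015],0],[0.02,[0,-0.0002,0.003],0],[0.02,[0,-0.0004,0.0045],0],[0.02,[0,-0.0006,0.006],0],[0.02,[0,-0.0008,0.0075],0],[0.02,[0,-0.001,0.009],0]]'
python3 -c "
from h import *
rep()"
```

```text
time_s: 14.07
tcp_pos: [0.585, -0.0413, 0.148]
ee_rot: [0.943, 0.333, -0.0, -0.0]
contact_force: [1.2, 0.4, -3.4]
width: 0.0231
t 14.07 hx 55.5 hy 1.6 tip 51.5 t_below_neck 26.5 spread 5.6 | Fx 1.1 Fy -0.5 Fz -3.4 | tilt 0.01 w 23.1 T [-0.03  0.01  0.08]
time_s: 14.57
tcp_pos: [0.5853, -0.0405, 0.1416]
ee_rot: [0.943, 0.333, 0.002, 0.001]
contact_force: [-2.6, 1.6, 11.2]
width: 0.0231
t 14.57 hx 56.3 hy 2.0 tip 45.1 t_below_neck 32.9 spread 7.2 | Fx -1.0 Fy 2.9 Fz 11.2 | tilt 0.21 w 23.1 T [ 0.38  0.6  -0.02]
```

```bash
python3 -m crank '[[0.02,[0,-0.0003,0.0015],0],[0.02,[0,-0.0006,0.003],0],[0.02,[0,-0.0009,0.0045],0],[0.02,[0,-0.0011,0.006],0],[0.02,[0,-0.0013,0.0075],0],[0.02,[0,-0.0015,0.009],0],[0.02,[0,-0.0017,0.0105],0],[0.02,[0,-0.0018,0.0115],0]]'
python3 -c "
from h import *
rep()"
```

```text
time_s: 15.23
tcp_pos: [0.5849, -0.039, 0.1306]
ee_rot: [0.943, 0.333, 0.003, 0.001]
contact_force: [-1.1, 2.2, 11.5]
width: 0.0232
t 15.23 hx 56.9 hy 3.5 tip 34.1 t_below_neck 43.9 spread 10.0 | Fx 0.5 Fy 2.4 Fz 11.5 | tilt 0.32 w 23.2 T [0.4  0.27 0.03]
```

```bash
python3 -m crank '[[0.02,[0,0,-0.012],0],[0.02,[0,0,-0.035],0],[0.02,[0,0,-0.058],0],[0.02,[-0.01,0,-0.069],0],[0.02,[-0.04,0,-0.07],0],[0.02,[-0.07,0,-0.07],0],[0.02,[-0.1,0,-0.068],0],[0.02,[-0.112,0,-0.066],0]]'
python3 -m crank '[[0.02,[0,0,0],0],[0.02,[0,0,0],0]]'
python3 -c "
from h import *
rep()"
```

```text
time_s: 15.9
tcp_pos: [0.4928, -0.1111, 0.1935]
ee_rot: [0.943, 0.332, -0.001, -0.0]
contact_force: [1.8, 0.8, -2.2]
width: 0.0231
time_s: 16.07
tcp_pos: [0.4958, -0.1098, 0.1938]
ee_rot: [0.943, 0.332, 0.0, -0.0]
contact_force: [-0.9, 0.2, -2.3]
width: 0.0231
t 16.07 hx -56.9 hy 4.2 tip 97.3 t_below_neck -19.3 spread -5.8 | Fx -0.6 Fy 0.7 Fz -2.3 | tilt 0.04 w 23.1 T [ 0.01 -0.02  0.01]
```

```bash
python3 -m crank '[[0.02,[0.001,0.0012,0.009],0],[0.02,[0.001,0.0012,0.019],0],[0.02,[0.001,0.0012,0.029],0],[0.02,[0.001,0.0012,0.038],0],[0.02,[0.001,0.0012,0.045],0],[0.02,[0.001,0.0012,0.05],0],[0.02,[0.001,0.0012,0.052],0],[0.02,[0.001,0.0012,0.0535],0]]'
python3 -c "
from h import *
rep()"
python3 -m crank '[[0.02,[0,0,0.0015],0],[0.02,[0,-0.0002,0.003],0],[0.02,[0,-0.0004,0.0045],0],[0.02,[0,-0.0006,0.006],0],[0.02,[0,-0.0008,0.0075],0],[0.02,[0,-0.001,0.009],0]]'
python3 -c "
from h import *
rep()"
```

```text
time_s: 16.73
tcp_pos: [0.498, -0.11, 0.1402]
ee_rot: [0.943, 0.333, 0.0, 0.0]
contact_force: [1.6, -2.4, -1.1]
width: 0.0232
t 16.73 hx -55.3 hy 2.7 tip 43.7 t_below_neck 34.3 spread 7.6 | Fx -0.3 Fy -2.8 Fz -1.1 | tilt 0.05 w 23.2 T [-0.35 -0.26 -0.01]
time_s: 17.23
tcp_pos: [0.498, -0.1093, 0.1329]
ee_rot: [0.943, 0.333, 0.001, 0.001]
contact_force: [0.1, -0.6, 9.6]
width: 0.0232
t 17.23 hx -54.9 hy 3.2 tip 36.4 t_below_neck 41.6 spread 9.4 | Fx -0.3 Fy -0.5 Fz 9.6 | tilt 0.21 w 23.2 T [-0.24 -0.06  0.01]
```

Slightly further at b, then retract and look.

```bash
python3 -m crank '[[0.02,[0,-0.0002,0.0015],0],[0.02,[0,-0.0003,0.003],0],[0.02,[0,-0.0003,0.003],0]]'
python3 -c "
from h import *
rep()"
python3 -m crank '[[0.02,[0,0,-0.012],0],[0.02,[0,0,-0.036],0],[0.02,[0,0,-0.06],0],[0.02,[0,0,-0.085],0],[0.02,[0,0,-0.11],0],[0.02,[0.03,-0.01,-0.13],0],[0.02,[0.06,-0.02,-0.135],0],[0.02,[0.095,-0.035,-0.135],0]]'
python3 -m crank '[[0.02,[0.03,-0.02,0],-7],[0.02,[0.06,-0.04,0],-14],[0.02,[0.09,-0.06,0],-21],[0.02,[0.12,-0.08,0],-28],[0.02,[0.14,-0.1,0],-34],[0.02,[0.15,-0.11,0],-40],[0.02,[0.15,-0.11,0],-40]]'
python3 - <<'E'
from h import *
rep()
plan([.5737,.3537,.22],78.85)
ho=np.load("ho.npy")
for n in("scene","top"):
    p,d=optics.grab_frame(n);cv2.imwrite(f"pics/m3_{n}.png",p);cv2.imwrite(f"pics/m3h_{n}.png",hview(n,p,ho[:2],ho[2],.09))
E
```

```text
time_s: 17.48
tcp_pos: [0.4977, -0.109, 0.1298]
ee_rot: [0.943, 0.332, 0.001, 0.001]
contact_force: [1.1, -1.0, 6.4]
width: 0.0232
t 17.48 hx -54.8 hy 3.6 tip 33.3 t_below_neck 44.7 spread 10.2 | Fx 0.2 Fy -1.4 Fz 6.4 | tilt 0.20 w 23.2 T [-0.23 -0.18 -0.02]
time_s: 18.15
tcp_pos: [0.5494, -0.0218, 0.2655]
ee_rot: [0.944, 0.331, 0.001, 0.001]
contact_force: [0.7, -0.4, -2.0]
width: 0.0232
time_s: 18.73
tcp_pos: [0.5955, 0.1616, 0.2622]
ee_rot: [0.77, 0.638, -0.001, -0.001]
contact_force: [-0.2, 0.4, -3.2]
width: 0.0232
t 18.73 hx 191.1 hy 153.0 tip 165.7 t_below_neck -87.7 spread -22.9 | Fx 0.1 Fy 0.5 Fz -3.2 | tilt 0.18 w 23.2 T [-0.02  0.03  0.04]
t 18.7333 tcp [0.5955 0.1616 0.2622] ang 79.35 tilt 0.18 w 0.0232 F [-0.2  0.4 -3.2]
shift mm [184.7 -56.8  42.6] roll 0.5
```

View pics/m3h_scene.png

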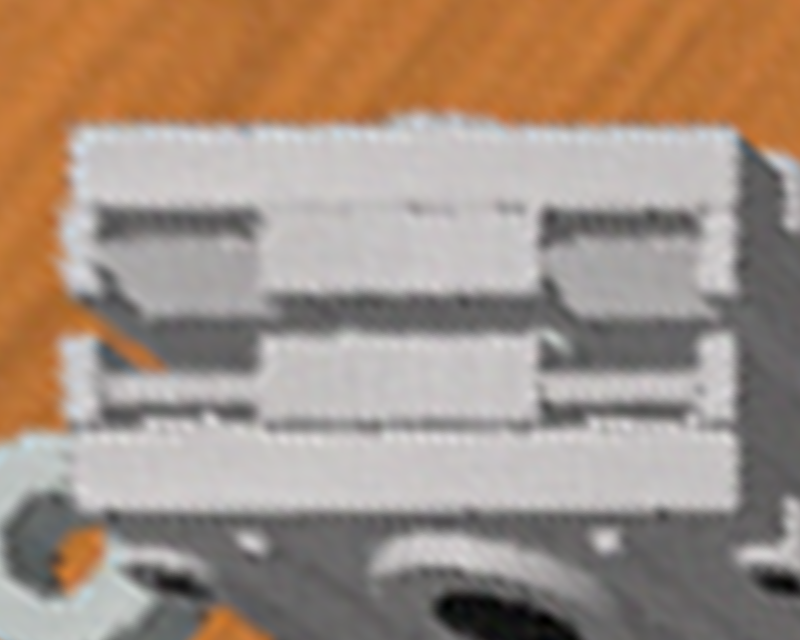

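View pics/m3h_top.png

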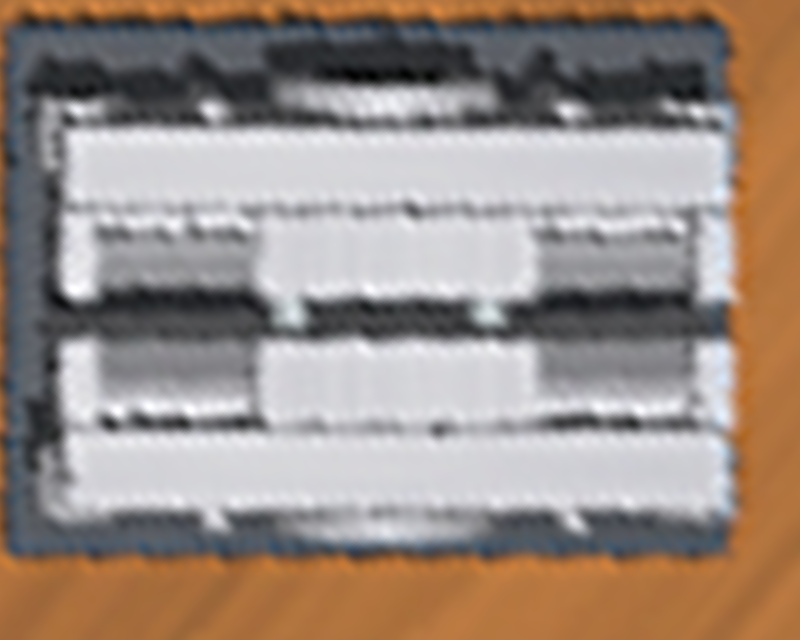

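```bash
python3 - <<'E'
from h import *
for n,f0 in(("scene","hv_scene_90"),("top","hv_top_90")):
  r={}
  for nm,f,rows in(("before",f0,(157,512)),("after",f"m3h_{n}",(129,512))):
    g=cv2.GaussianBlur(cv2.cvtColor(cv2.imread(f"pics/{f}.png"),cv2.COLOR_BGR2GRAY).astype(float),(0,0),2)
    for e,row in zip(("up","lo"),rows):
        fit,res=edge(g,row,14,range(90,710) ,"g")
        r[nm,e]=[80-np.polyval(fit,c)*.25 for c in(620,180)]
  u=np.array(r["after","up"])-r["before","up"];l=np.array(r["after","lo"])-r["before","lo"]
  print(n,"moved a,b",u.round(2),"fixed moved",l.round(2),"abs opening (width-88)",(np.array(r["after","up"])-r["after","lo"]-88).round(2),"before",(np.array(r["before","up"])-r["before","lo"]-88).round(2))
  # seam gap
  g=cv2.cvtColor(cv2.imread(f"pics/m3h_{n}.png"),cv2.COLOR_BGR2GRAY).astype(float)
  for c in (350,440,75,715):
    p=g[270:360,c-4:c+4].mean(1);th=(np.percentile(p,95)+p.min())/2;k=np.where(p<th)[0];print(c,k.min()+270,k.max()+270,(k.max()-k.min()+1)*.25)
E
```

```text
scene moved a,b [6.7  7.62] fixed moved [ 0.01 -0.02] abs opening (width-88) [7.89 8.29] before [1.2  0.65]
350 293 329 9.25
440 295 334 10.0
75 290 335 11.5
715 292 333 10.5
top moved a,b [6.57 7.58] fixed moved [ 0.   -0.01] abs opening (width-88) [7.51 7.71] before [0.95 0.12]
350 297 336 10.0
440 299 339 10.25
75 299 339 10.25
715 301 340 10.0
```

```bash
python3 -m crank '[[0.02,[0.02,-0.006,0],0.5],[0.02,[0.055,-0.017,0],0.5],[0.02,[0.09,-0.028,0],0.5],[0.02,[0.125,-0.038,0],0.5],[0.02,[0.155,-0.048,0],0.5],[0.02,[0.175,-0.054,0],0.5],[0.02,[0.183,-0.0565,0],0.5],[0.02,[0.183,-0.0565,0],0.5]]'
python3 -m crank '[[0.02,[0,0,0],0],[0.02,[0,0,0.01],0],[0.02,[0,0,0.02],0],[0.02,[0,0,0.02],0]]'
python3 - <<'E'
from h import *
rep()
plan([.5737,.3537,.22],78.85)
p,d=optics.grab_frame("scene");cv2.imwrite("pics/r1.png",cv2.resize(p[130:320,400:620],None,fx=3.5,fy=3))
plan([.5737,.3537,.22],78.85)
E
```

```text
time_s: 19.5
tcp_pos: [0.5761, 0.3489, 0.2628]
ee_rot: [0.775, 0.632, -0.0, -0.0]
contact_force: [-0.2, -0.7, -2.5]
width: 0.0232
time_s: 19.83
tcp_pos: [0.5759, 0.3463, 0.2401]
ee_rot: [0.776, 0.631, -0.003, -0.001]
contact_force: [-0.2, -0.5, -4.2]
width: 0.0235
t 19.83 hx 291.7 hy 309.1 tip 143.6 t_below_neck -65.6 spread -17.4 | Fx -0.5 Fy -0.3 Fz -4.2 | tilt 0.30 w 23.5 T [-0.06  0.03  0.01]
t 19.8333 tcp [0.5759 0.3463 0.2401] ang 78.22 tilt 0.3 w 0.0235 F [-0.2 -0.5 -4.2]
shift mm [ 6.8 -3.6 20.1] roll -0.63
t 19.8833 tcp [0.5761 0.3467 0.2412] ang 78.24 tilt 0.23 w 0.0232 F [ 0.4  0.2 -2.5]
shift mm [ 6.4 -3.7 21.2] roll -0.61
```

View pics/r1.png

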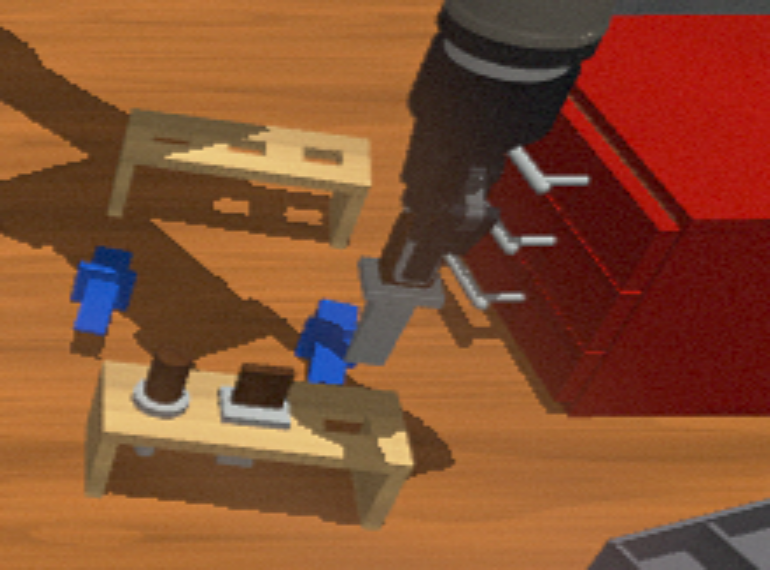

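Held straight. Align above the slot precisely at TCP z 0.21, then compare with the lift-time geometry.

```bash
python3 -m crank '[[0.02,[0.003,-0.002,0.006],-0.6],[0.02,[0.0065,-0.0037,0.015],-0.6],[0.02,[0.0065,-0.0037,0.021],-0.6],[0.02,[0.0065,-0.0037,0.021],-0.6],[0.02,[0.0065,-0.0037,0.021],-0.6],[0.02,[0.0065,-0.0037,0.021],-0.6]]'
python3 - <<'E'
from h import *
plan([.5737,.3537,.22],78.85)
p,d=optics.grab_frame("scene");cv2.imwrite("pics/r2.png",cv2.resize(p[130:320,400:620],None,fx=3.5,fy=3))
plan([.5737,.3537,.22],78.85)
a=cv2.imread("pics/l1.png");b=cv2.imread("pics/r2.png");print([cv2.phaseCorrelate(a[y0:y1,x0:x1,1].astype(np.float32),b[y0:y1,x0:x1,1].astype(np.float32)) for x0,x1,y0,y1 in((350,460,250,390),)])
E
```

```text
time_s: 20.38
tcp_pos: [0.5743, 0.3556, 0.2225]
ee_rot: [0.772, 0.636, 0.0, 0.0]
contact_force: [0.1, 0.3, -2.4]
width: 0.023
t 20.3833 tcp [0.5743 0.3556 0.2225] ang 78.96 tilt 0.02 w 0.023 F [ 0.1  0.3 -2.4]
shift mm [-2.  -0.2  2.5] roll 0.11
t 20.4333 tcp [0.5744 0.3556 0.2227] ang 78.95 tilt 0.05 w 0.0229 F [ 0.  -0.1 -1.7]
shift mm [-2.  -0.3  2.7] roll 0.1
[((0.252689727687887, 0.06576949386392528), 0.5230228521205761)]
```

View pics/r2.png

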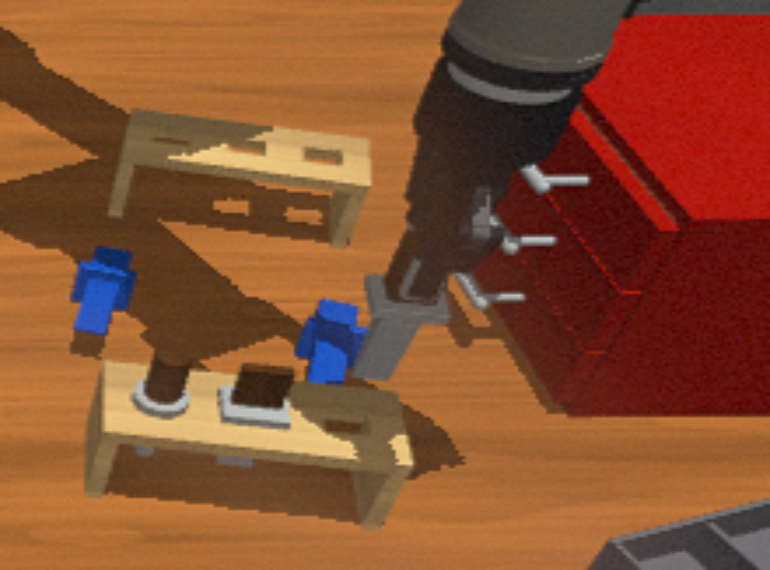

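```bash
python3 -m crank '[[0.02,[-0.001,0,0.008],0.1],[0.02,[-0.0019,-0.0002,0.02],0.1],[0.02,[-0.0019,-0.0002,0.03],0.1],[0.02,[-0.0019,-0.0002,0.034],0.1],[0.02,[-0.0019,-0.0002,0.034],0.1],[0.02,[-0.0019,-0.0002,0.034],0.1]]'
python3 - <<'E'
from h import *
plan([.5737,.3537,.0995],78.85)
E
```

```text
time_s: 20.93
tcp_pos: [0.5737, 0.3536, 0.1882]
ee_rot: [0.772, 0.635, -0.0, -0.0]
contact_force: [-0.2, 0.2, -1.7]
width: 0.0231
t 20.9333 tcp [0.5737 0.3536 0.1882] ang 78.85 tilt 0.01 w 0.0231 F [-0.2  0.2 -1.7]
shift mm [ 0.1  0.  88.7] roll -0.0
```

```bash
python3 -m crank '[[0.02,[0,0,0.006],0],[0.02,[0,0,0.014],0],[0.02,[0,0,0.022],0],[0.02,[0,0,0.03],0],[0.02,[0,0,0.038],0],[0.02,[0,0,0.046],0],[0.02,[0,0,0.054],0],[0.02,[0,0,0.06],0]]'
python3 - <<'E'
from h import *
plan([.5737,.3537,.0995],78.85)
E
```

```text
time_s: 21.6
tcp_pos: [0.5734, 0.3535, 0.1269]
ee_rot: [0.772, 0.635, -0.001, -0.0]
contact_force: [-1.0, -0.5, -3.0]
width: 0.0233
t 21.6 tcp [0.5734 0.3535 0.1269] ang 78.85 tilt 0.06 w 0.0233 F [-1.  -0.5 -3. ]
shift mm [ 0.3  0.3 27.4] roll -0.0
```

```bash
python3 -m crank '[[0.02,[0,0,0.005],0],[0.02,[0,0,0.011],0],[0.02,[0,0,0.017],0],[0.02,[0,0,0.022],0],[0.02,[0,0,0.025],0],[0.02,[0,0,0.027],0],[0.02,[0,0,0.0275],0],[0.02,[0,0,0.0275],0]]'
python3 - <<'E'
from h import *
plan([.5737,.3537,.0995],78.85)
E
```

```text
time_s: 22.27
tcp_pos: [0.5737, 0.3537, 0.1009]
ee_rot: [0.772, 0.635, 0.0, 0.0]
contact_force: [0.2, -0.3, -1.6]
width: 0.0233
t 22.2667 tcp [0.5737 0.3537 0.1009] ang 78.85 tilt 0.01 w 0.0233 F [ 0.2 -0.3 -1.6]
shift mm [ 0.  -0.   1.4] roll -0.0
```

```bash
python3 -m crank '[[0.02,[0,0,0.001],0],[0.02,[0,0,0.0015],0],[0.02,[0,0,0.0015],0]]'
python3 -m crank '[[0.04,[0,0,0],0],[0.06,[0,0,0],0],[0.085,[0,0,0],0],[0.085,[0,0,0],0],[0.085,[0,0,0],0],[0.085,[0,0,0],0],[0.085,[0,0,0],0],[0.085,[0,0,0],0]]' 
python3 - <<'E'
from h import *
plan([.5737,.3537,.22],78.85)
E
```

```text
time_s: 22.52
tcp_pos: [0.5737, 0.3537, 0.0994]
ee_rot: [0.772, 0.635, 0.0, -0.0]
contact_force: [0.2, 0.4, -2.5]
width: 0.0226
time_s: 23.18
tcp_pos: [0.5737, 0.3536, 0.0993]
ee_rot: [0.772, 0.635, 0.0, -0.0]
contact_force: [0.5, -0.2, 0.1]
width: 0.0852
t 23.1833 tcp [0.5737 0.3536 0.0993] ang 78.85 tilt 0.01 w 0.0852 F [ 0.5 -0.2  0.1]
shift mm [ 1.000e-01  0.000e+00 -1.207e+02] roll -0.0
```

```bash
python3 -m crank '[[0.085,[0,0,-0.008],0],[0.085,[0,0,-0.03],0],[0.085,[0,0,-0.06],0],[0.085,[0,0,-0.09],0],[0.085,[0,0,-0.12],0],[0.085,[0,-0.03,-0.14],0],[0.085,[0,-0.06,-0.15],0],[0.085,[0,-0.09,-0.15],0]]' 
python3 -m crank '[[0.085,[-0.01,-0.03,0],0],[0.085,[-0.02,-0.06,0],0],[0.085,[-0.03,-0.09,0],0],[0.085,[-0.03,-0.1,0],0],[0.085,[-0.03,-0.1,0],0]]' 
python3 - <<'E'
from h import *
rep()
ho=np.load("ho.npy")
for n in("scene","top"):
    p,d=optics.grab_frame(n);cv2.imwrite(f"pics/f_{n}.png",p);cv2.imwrite(f"pics/fh_{n}.png",hview(n,p,ho[:2],ho[2],.09))
    P=cloud(n,d);k=(P[...,2]>.12)&(P[...,2]<.155)&(abs(P[...,0]-.574)<.03)&(abs(P[...,1]-.353)<.025)
    if k.sum(): print(n,k.sum(),np.median(P[k],0).round(4))
    if n=="scene": cv2.imwrite("pics/f_rack.png",cv2.resize(p[200:310,410:560],(750,550)))
E
```

```text
time_s: 23.85
tcp_pos: [0.4856, 0.3715, 0.2531]
ee_rot: [0.773, 0.635, 0.003, 0.0]
contact_force: [-0.2, 1.4, 0.4]
width: 0.0849
time_s: 24.27
tcp_pos: [0.3795, 0.3614, 0.2507]
ee_rot: [0.772, 0.636, 0.001, -0.0]
contact_force: [0.7, 0.3, 0.4]
width: 0.085
t 24.27 hx 148.1 hy 444.1 tip 154.2 t_below_neck -76.2 spread -20.1 | Fx 0.8 Fy -0.2 Fz 0.4 | tilt 0.08 w 85.0 T [0.03 0.02 0.01]
scene 199 [0.5807 0.351  0.1378]
top 108 [0.5699 0.3514 0.1365]
```

View pics/f_rack.png

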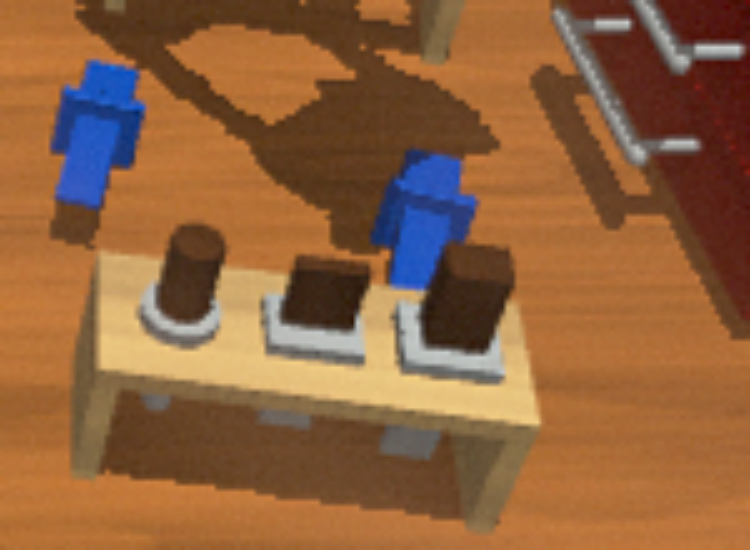

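View pics/f_top.png

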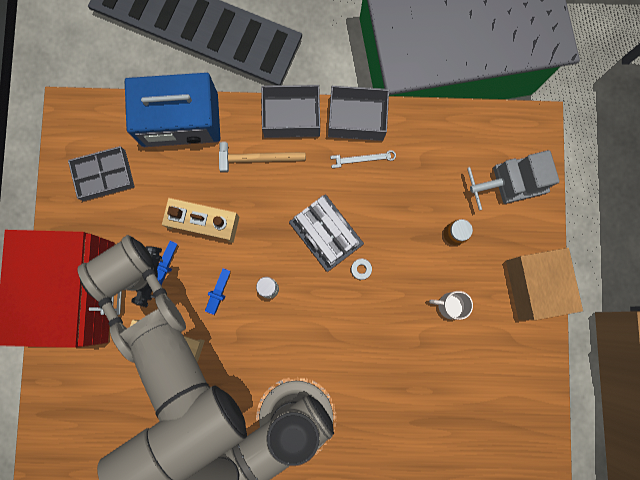

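```bash
python3 - <<'E'
from h import *
for n,f0 in(("scene","hv_scene_90"),("top","hv_top_90")):
  r=[]
  for f,row in((f0,157),(f"fh_{n}",129)):
    g=cv2.GaussianBlur(cv2.cvtColor(cv2.imread(f"pics/{f}.png"),cv2.COLOR_BGR2GRAY).astype(float),(0,0),2)
    fit,_=edge(g,row,14,range(90,710),"g"); r.append(np.array([80-np.polyval(fit,c)*.25 for c in(620,180)]))
  print(n,"moved a,b",(r[1]-r[0]).round(2))
print(read_state()["contact_force"].round(1)); print(manip.close_job())
E
```

```text
scene moved a,b [6.7  7.64]
top moved a,b [6.56 7.59]
[ 1.  -0.2  0.1]
the job is handed in; nothing more can be done
None
```

I took the wedge from the slot at the red-cabinet end of the far rack and pressed it in alternately, b-a-b-a-b, at about 18 mm/s with 7–12 N down. I then hung it back in its slot and handed the job in at about 24 s of the 64 s allowed. No verdict was reported.

**Opening:** Both cameras show the loose half moved about 6.6 mm at end a and 7.6 mm at end b. Adding the stated starting gap of at least 1.5 mm, that is at least 8.5 mm at a and 8.7 mm at b. The ends should differ by less than 1 mm.

**Wedge and clutter:** The last pictures show the wedge upright with its collar down on the rack, the gripper empty and clear of everything, and nothing else visibly moved.

**Checks that disagreed:**
- The total width across the housing gave only 7.5–8.3 mm of opening. The same measurement reads low: before prying it gave 0.1–1.2 mm, and the true mean starting gap was at least 1.5 mm.
- The visible seam gap read 9–11 mm, and the wedge depth implied about 9–10 mm. I went by the measured movement, so the margin over 8 mm may be only about half a millimetre.

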